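Wind the screw lift up to its pointer

TASK

Take the crank handle with the upright wooden grip (not the steel T-bar key), fit its socket fully down onto the square shaft of the screw lift, and wind it clockwise, seen from above, until the top of the lift's platform is level with the pointer on the lift's post. Then let go, leaving the crank seated on the shaft and the platform at that height.

Things in the scene. Friction and masses are not known exactly. Their poses are not given: they have to be found in the camera images.
- crank_grip (a point): Centre of the round wooden grip (22 mm thick, 50 tall) of the loose crank, 0.3 kg, standing on its 40 mm square, 46 mm tall steel hub. Hub axis: 60 mm along -x; hub underside: 83 mm below. x runs along the arm, hub to grip; z up. Arm top: 58 mm above the underside. Square socket in the underside, 20.5 wide, 38 deep, sides along x, y. The grip is fixed to the arm but can turn in closed fingers.
- shaft_top (a point): Top of the fixed lift's upright drive shaft on its gearbox, on the axis: a 16 mm square, 26 tall, under a tapered nose 8 tall; x, y along its sides, z up. Turns with it. The crank fits in 4 headings, with 20 deg play each way; its hub rests on a flange 34 mm below the point, grip centre then 49 mm above the point. Clockwise lifts 40 mm a turn, takes 0.25 N m, stays put. Platform edge 125 mm off.
- platform_top (a point): Middle of the upper face of the lift's aluminium platform, 110 x 110 x 8 mm, a small green circuit board screwed above it on stand-offs; z up. It only moves up and down.
- pointer_tip (a point): Tip of the steel tongue (16 mm wide, 3 thick) on a black collar clamped to the lift's round post, 145 mm high, at the end away from the shaft. It points at the platform's edge; the point is on its upper face. It marks the height for the platform's upper face, 22 to 43 mm above where that starts. z up.
Things that resemble listed ones, but are neither listed nor needed, are in the scene too. What is shaped like the part that bears crank_grip but blue or green is not meant.

How it is judged:
By the outcome, as a careful person would: the job done as asked, in the order asked, and still so for the second after the job is handed in, with the robot touching nothing.
It also fails if it takes over 72 s, if anything falls off the work surface, if the arm or the gripper's body presses on something with over 40 N, if the wrist force passes 120 N, or if a joint passes its speed limit or range.

ROBOT

A 7-joint arm with a two-finger parallel gripper is mounted at the origin on the work surface. World frame = base frame: x ahead of the robot, y to its left, z up, the work surface at z = 0. Lengths are in m, angles in rad, forces in N, time in s.
With the tool pointing down it reaches from about 0.425 to 0.8 m from the base axis. Payload 8.3 kg.
Tool frame: the origin (TCP) lies midway between the tips of the shut fingers; the grasp point (between the pads) lies 19 mm behind it; z points along the fingers, y is the direction in which the jaws open and shut (so a half turn about z gives the same grasp; the last joint's range is limited). The gripper opens to 85 mm and grips with 20 to 120 N. Pads are 22 mm wide; open, the fingers measure 114 mm over their backs; the gripper's body (76 mm by 85 mm) begins 54 mm behind the grasp point. The pads swing forward as they close: fully open they stand 13 mm farther back than shut.
Start: joints at [-1.321, 0.383, 0.016, 1.37, -0.006, 1.388, -0.046], TCP at [0.192, 0.595, 0.231] pointing down, gripper open.
Joint ranges: [-2.95, 2.95], [-0.25, 2.06], [-1.52, 1.56], [0.18, 2.33], [-1.44, 4.58], [0.02, 2.06], [-3.01, 3.01]. Speed limits (rad/s): [2.39, 2.39, 3.01, 3.01, 3.14, 3.14, 3.14].

INTERFACE

Orientations are given as a rotation vector (axis times angle).
In Python, from bench import robot, cams gives the robot as it stands. The module is installed in compiled form; this text tells all that it offers.
- The arm moves only by the tool arm_command, never from a script. Its argument "plan" is one flat list of numbers, 5 for each row, row after row: the shift along the tool's x, y, z scaled (see below), then the turn about the tool's z scaled (see below), then the opening in per cent of the stroke, from 0 (shut) to 100 (fully open). A call has 1 to 5 rows; each row shifts and turns the pose as measured when the row begins, along the tool's axes as they then stand; what a row does not reach is not made up. The controller multiplies each number of a shift by 100 cm and each number of a turn by pi/2 rad. A row lasts 1/8 s, in which the tool goes at most 62.5 mm and 10.7 degrees, less where a joint would pass 70% of its speed; a pose out of reach is approached as far as the arm can. A call with a number of a shift or a turn outside -1 to 1 is refused whole. A call with a gripper value outside its range is refused whole. The fingers move at their own pace and stop on an object; "grip_force" is the grip in N (left out, the last holds). Time passes only in rows, so rows that do not move let the fingers close. It gives the time, the measured TCP pose, the force and the opening at its end, in the units of the state.
- robot.sense(): the state, without advancing time (a new reading comes with each control period).
- cams.snapshot(name): name is "scene" or "top"; returns a dict with "img" (400x640x3 uint8, blue, green, red), "depth" (400x640 float32, m along the optical axis (not along the pixel's ray), 0 where there is no reading), "mtx" (3x3 intrinsics, pixels), "k1" (the pictures are not rectified: a ray, as slopes to the right and down, at radius r is drawn at 1 + k1 r^2 times it, then the intrinsics apply), "T" (4x4, takes a point from camera to world coordinates). Camera axes: x right, y up, looking along -z (the intrinsics and any distortion apply to the point x, -y, -z); pixel columns grow to the right and rows downward; lengths in m; the calibration is good to about 2 mm. A picture is of the moment at which its call begins.
- robot.finish_job(): hands the job in, once; it reports no verdict.
The state is a dict: "time": time; "q": joint angles; "qvel": joint speeds; "joint_torque": joint torques, N m; "ee_pos": TCP position; "orientation": TCP orientation; "wrist_force": force on the tool from outside, world axes, zero at the start; "wrist_torque": the same for the moment, N m; "opening": opening from 0.0 (shut) to 1.0 (fully open).
Only numpy, scipy, OpenCV 4.12 (cv2) and the standard library are available. Lean on these libraries where they do the work, as an engineer would, in place of code of your own. Each camera call takes 0.05 s, during which the arm holds its last target.

## Working session

There is one attempt and no reset: what is moved stays moved. The work goes in short steps, Python scripts to look and compute and a tool call to move; the robot and the scene stay as the last step left them, time stands still between calls to the robot, and variables do not carry over. Pictures are saved under pics/ and viewed, and the job is handed in when it is done.

Besides the shell and the picture viewer there is one more tool, called after "Call:" in YAML: its name, and indented under it one key for each argument. arm_command: Moves the arm, as the interface text tells. Its arguments: {"type":"object","properties":{"plan":{"type":"array"},"grip_force":{"type":"number"}},"required":["plan"]}

```bash
mkdir -p pics; cat > h.py <<'E'
from bench import robot, cams
import cv2, numpy as np
from scipy.spatial.transform import Rotation as R
def snap(n,save=None):
    s=cams.snapshot(n)
    if save: cv2.imwrite('pics/'+save,s['img'])
    return s
def ray(s,u,v):
    K=s['mtx'];x=(u-K[0,2])/K[0,0];y=(v-K[1,2])/K[1,1]
    xd,yd=x,y
    for _ in range(30):
        r2=x*x+y*y; x=xd/(1+s['k1']*r2); y=yd/(1+s['k1']*r2)
    d=np.array([x,-y,-1.0]); return s['T'][:3,3], s['T'][:3,:3]@d
def onz(s,u,v,z):
    o,d=ray(s,u,v); return o+d*(z-o[2])/d[2]
def pt(s,u,v):
    o,d=ray(s,u,v); return o+d*s['depth'][int(round(v)),int(round(u))]
def proj(s,P):
    T=s['T'];p=T[:3,:3].T@(np.array(P)-T[:3,3]); x=p[0]/-p[2]; y=-p[1]/-p[2]
    f=1+s['k1']*(x*x+y*y); K=s['mtx']; return K[0,0]*x*f+K[0,2],K[1,1]*y*f+K[1,2]
def crop(s,u0,v0,u1,v1,k,name):
    cv2.imwrite('pics/'+name,cv2.resize(s['img'][v0:v1,u0:u1],None,fx=k,fy=k,interpolation=cv2.INTER_CUBIC))
E
python3 - <<'E'
from h import *
for n in('scene','top'):
    s=snap(n,n+'0.png');print(n,s['mtx'].tolist(),s['k1'],np.round(s['T'],3).tolist())
st=robot.sense();print(st)
print(R.from_rotvec(st['orientation']).as_matrix().round(3))
E
```

```text
scene [[386.5919458812782, 0.0, 316.86852826213044], [0.0, 386.5919458812782, 193.02877349120797], [0.0, 0.0, 1.0]] -0.012559525594548567 [[0.831, -0.343, 0.437, 0.865], [0.555, 0.528, -0.642, -0.652], [-0.011, 0.777, 0.63, 0.816], [0.0, 0.0, 0.0, 1.0]]
top [[395.00865115477745, 0.0, 323.1294573988748], [0.0, 395.00865115477745, 202.89116867093213], [0.0, 0.0, 1.0]] -0.07845937170041127 [[0.024, 0.993, -0.116, 0.227], [-1.0, 0.026, 0.017, 0.119], [0.02, 0.115, 0.993, 1.41], [0.0, 0.0, 0.0, 1.0]]
{'time': 0.1, 'q': array([-1.32090067,  0.38417383,  0.01639179,  1.37105269, -0.00630125,
        1.38819877, -0.04652459]), 'qvel': array([-8.20563937e-04, -1.03979610e-03, -5.50138861e-05, -3.39374716e-03,
        3.97249080e-04,  1.19449854e-04,  8.06598902e-04]), 'joint_torque': array([ 3.28664115e-03, -6.29131794e+01,  8.47990271e-01, -3.72761822e+01,
        1.68833340e-02,  1.04994758e-02,  6.22600254e-06]), 'ee_pos': array([0.19215779, 0.59424843, 0.23036505]), 'orientation': array([-4.89263384e-01, -3.10300996e+00,  2.77392046e-03]), 'wrist_force': array([-0.02706647,  0.25119698, -0.71526326]), 'wrist_torque': array([-0.03735783,  0.03469705, -0.03982909]), 'opening': 1.0015445261587572}
[[-0.951  0.308 -0.001]
 [ 0.308  0.951 -0.002]
 [-0.    -0.002 -1.   ]]
```

View pics/scene0.png

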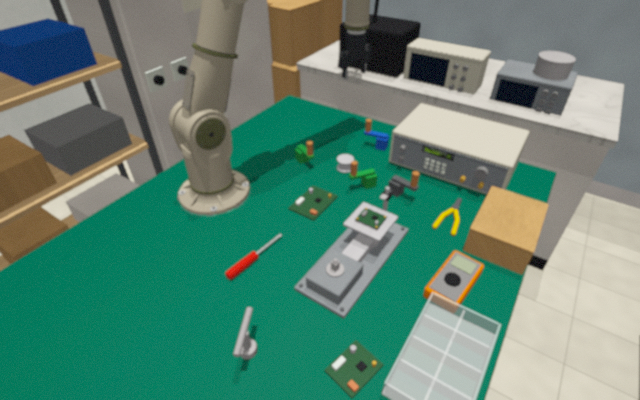

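View pics/top0.png

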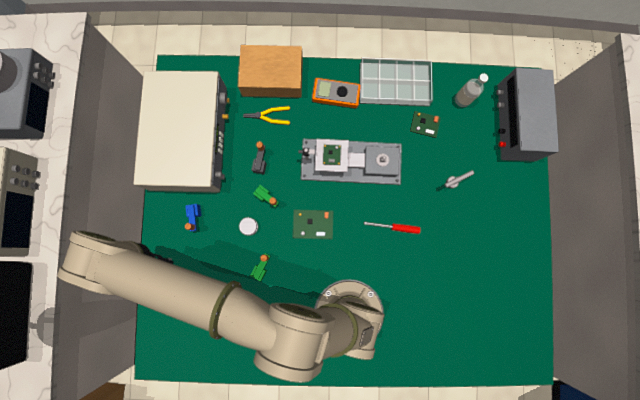

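Candidates for the crank: grey one at top (259,157) / scene (400,187); green at top (265,195) and (260,265); blue at top (192,217); the T-bar at top (455,180). Grey with a wooden grip fits the description. I'll confirm it enlarged.

```bash
python3 - <<'E'
from h import *
s=snap('scene');t=snap('top')
a=cv2.resize(s['img'][150:220,340:440],None,fx=5,fy=5,interpolation=cv2.INTER_CUBIC)
b=cv2.resize(t['img'][135:185,230:300],None,fx=5,fy=5,interpolation=cv2.INTER_CUBIC)
c=np.zeros((600,500,3),np.uint8);c[:350]=a;c[350:600,:350]=b;cv2.imwrite('pics/c1.png',c)
crop(t,295,130,410,190,6,'c2.png'); crop(s,290,190,415,315,4,'c3.png')
for n,x,uvs in(('t',t,[(260,145),(258,160),(255,168),(382,160),(382,154),(370,160),(330,145),(320,165),(308,153),(357,160)]),('s',s,[(415,178),(397,187),(335,268),(385,235),(385,195)])):
    for u,v in uvs: print(n,u,v,pt(x,u,v).round(3))
E
```

```text
t 260 145 [0.569 0.315 0.11 ]
t 258 160 [0.531 0.328 0.049]
t 255 168 [0.5   0.336 0.06 ]
t 382 160 [ 0.535 -0.103  0.084]
t 382 154 [ 0.562 -0.106  0.063]
t 370 160 [ 0.539 -0.064  0.063]
t 330 145 [0.58  0.078 0.093]
t 320 165 [0.51  0.111 0.091]
t 308 153 [0.543 0.152 0.122]
t 357 160 [ 0.542 -0.02   0.042]
s 415 178 [0.578 0.313 0.093]
s 397 187 [0.527 0.307 0.04 ]
s 335 268 [ 0.549 -0.111  0.07 ]
s 385 235 [0.58  0.117 0.01 ]
s 385 195 [0.551 0.152 0.123]
```

View pics/c1.png

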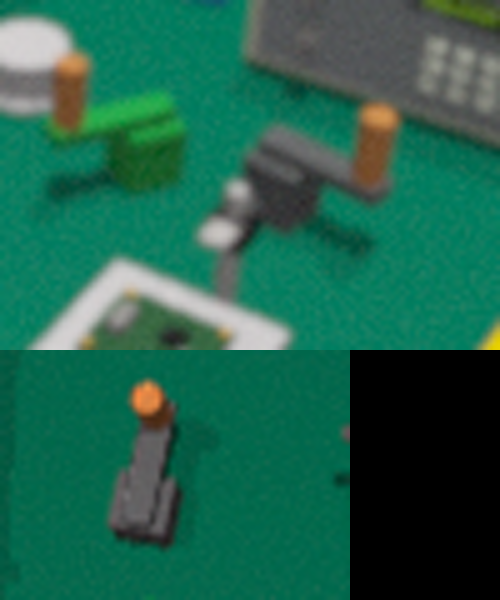

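View pics/c2.png

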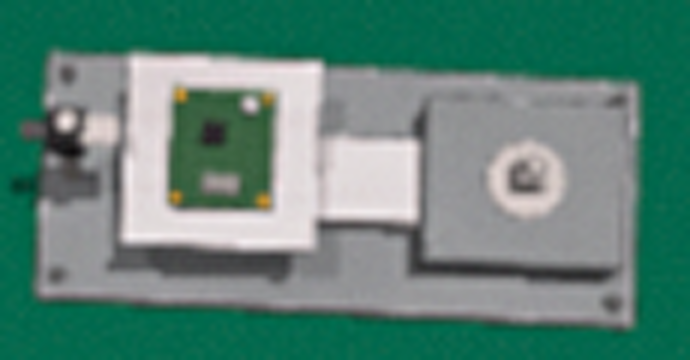

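View pics/c3.png

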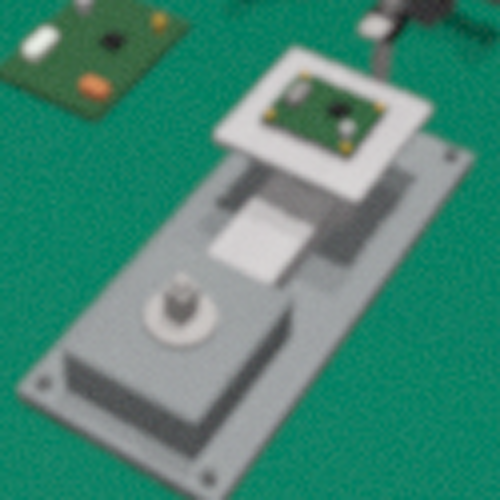

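The crop confirms it: the dark-grey steel crank with the wood grip at top (260,145), standing on its hub at about (258,160). In the scene view the grip is at about (415,178). Now I'll measure the grip, hub, shaft and pointer.

```bash
cat >> h.py <<'E'
def blob(s,box,f):
    u0,v0,u1,v1=box; c=s['img'][v0:v1,u0:u1]; hsv=cv2.cvtColor(c,cv2.COLOR_BGR2HSV).astype(int)
    m=f(hsv).astype(np.uint8); n,l,st,ce=cv2.connectedComponentsWithStats(m)
    i=1+np.argmax(st[1:,4]); v,u=np.nonzero(l==i)
    return u+u0,v+v0
orange=lambda h:(h[...,0]>5)&(h[...,0]<20)&(h[...,1]>120)&(h[...,2]>100)
def tri(s1,p1,s2,p2):
    o1,d1=ray(s1,*p1);o2,d2=ray(s2,*p2);A=np.c_[d1,-d2];x=np.linalg.lstsq(A,o2-o1,rcond=None)[0]
    a=o1+d1*x[0];b=o2+d2*x[1];return (a+b)/2,np.linalg.norm(a-b)
def cloud(s,box):
    u0,v0,u1,v1=box; return np.array([[*pt(s,u,v),u,v] for v in range(v0,v1) for u in range(u0,u1)])
E
python3 - <<'E'
from h import *
s=snap('scene');t=snap('top')
for n,x,b in(('s',s,(400,160,430,195)),('t',t,(250,138,270,155))):
    u,v=blob(x,b,orange); print(n,len(u),u.mean(),v.mean(),u.min(),u.max(),v.min(),v.max(),onz(x,u.mean(),v.mean(),.083).round(4),onz(x,u.mean(),v.mean(),.108).round(4))
    P=cloud(x,b);
    if n=='t':
        Q=P[(P[:,2]>.098)];print('griptop',Q.mean(0).round(4),len(Q))
P=cloud(t,(240,135,280,180)); Q=P[(P[:,2]>.05)&(P[:,2]<.066)]; print('armtop',len(Q),Q.mean(0).round(4))
w,V=np.linalg.eigh(np.cov(Q[:,:2].T));print(V[:,1],w)
r=cv2.minAreaRect(Q[:,:2].astype(np.float32)*1000);print(r)
P=cloud(s,(370,160,430,205)); Q=P[(P[:,2]>.05)&(P[:,2]<.066)]; r=cv2.minAreaRect(Q[:,:2].astype(np.float32)*1000);print('s',r,Q.mean(0).round(4))
w,V=np.linalg.eigh(np.cov(Q[:,:2].T));print(V[:,1],w)
# lift
for n,x,b in(('t',t,(362,140,402,180)),('s',s,(315,245,360,295))):
    P=cloud(x,b);h,e=np.histogram(P[:,2],np.arange(0,.13,.004));print(n,list(zip(e.round(3),h)))
    Q=P[P[:,2]>.078];print('shaft',Q.round(3).tolist())
for n,x,b in(('t',t,(312,135,350,175)),('s',s,(340,200,400,242))):
    P=cloud(x,b);Q=P[(P[:,2]>.08)&(P[:,2]<.14)];print(n,np.median(Q,0).round(4),np.histogram(Q[:,2],np.arange(.08,.14,.003)))
E
```

```text
s 85 414.5764705882353 177.85882352941175 411 419 171 186 [0.5728 0.3261 0.083 ] [0.5828 0.2927 0.108 ]
t 32 259.1875 144.3125 256 262 142 147 [0.5787 0.3218 0.083 ] [0.5721 0.3179 0.108 ]
griptop [5.705000e-01 3.183000e-01 1.059000e-01 2.591389e+02 1.449444e+02] 36
armtop 132 [5.307000e-01 3.240000e-01 5.700000e-02 2.589394e+02 1.596212e+02]
[-0.97995077  0.19923978] [5.46015593e-05 4.43989465e-04]
((537.5599365234375, 320.1578674316406), (33.430259704589844, 87.60226440429688), 73.2005844116211)
s ((503.34820556640625, 388.1429138183594), (162.64077758789062, 169.68052673339844), 89.33332061767578) [5.321000e-01 3.534000e-01 5.570000e-02 4.048551e+02 1.765935e+02]
[0.26090045 0.96536571] [0.00169338 0.00388741]
t [(np.float64(0.0), np.int64(70)), (np.float64(0.004), np.int64(55)), (np.float64(0.008), np.int64(167)), (np.float64(0.012), np.int64(175)), (np.float64(0.016), np.int64(32)), (np.float64(0.02), np.int64(10)), (np.float64(0.024), np.int64(11)), (np.float64(0.028), np.int64(9)), (np.float64(0.032), np.int64(13)), (np.float64(0.036), np.int64(25)), (np.float64(0.04), np.int6
[... 5104 characters left out ...]
16, 332.0, 288.0]]
t [5.453e-01 7.200e-02 9.080e-02 3.315e+02 1.550e+02] (array([  9,  88, 244, 250, 123, 136,  89,  39,   5,   3,   3,   0,   0,
         3,   4,   6,   2,   0,   0,   0]), array([0.08 , 0.083, 0.086, 0.089, 0.092, 0.095, 0.098, 0.101, 0.104,
       0.107, 0.11 , 0.113, 0.116, 0.119, 0.122, 0.125, 0.128, 0.131,
       0.134, 0.137, 0.14 ]))
s [5.529e-01 6.310e-02 8.740e-02 3.710e+02 2.210e+02] (array([ 47, 262, 447,  34, 196, 154,  25,  18,   5,   5,   0,   1,   0,
         1,   0,   0,   0,   0,   0,   0]), array([0.08 , 0.083, 0.086, 0.089, 0.092, 0.095, 0.098, 0.101, 0.104,
       0.107, 0.11 , 0.113, 0.116, 0.119, 0.122, 0.125, 0.128, 0.131,
       0.134, 0.137, 0.14 ]))
```

```bash
python3 - <<'E'
from h import *
s=snap('scene');t=snap('top')
a=cv2.resize(s['img'][252:282,318:354],(432,360),interpolation=cv2.INTER_NEAREST)
b=cv2.resize(t['img'][146:172,370:396],(360,360),interpolation=cv2.INTER_NEAREST)
c=np.hstack([a,b]);cv2.imwrite('pics/c4.png',c)
crop(s,360,160,430,240,7,'c5.png')
a=onz(t,306,136,.01)
E
```

```text
(no output)
```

View pics/c4.png

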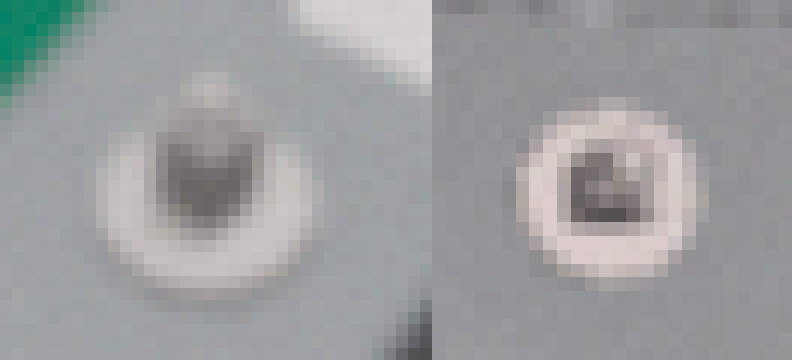

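View pics/c5.png

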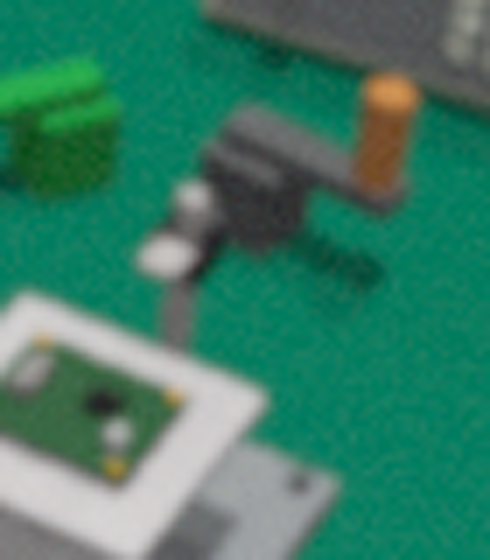

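Pixel readings:
- The flange centre is at about top (383,160), with the square shaft nearly aligned to the image axes.
- In the scene view the shaft's near corner points at the camera, so its heading is roughly -7°±7°.
- The pointer tongue is at about scene (385,205).

First I move above the grip.

Call:
arm_command:
  plan: [-0.055,-0.018,0,0,100,-0.055,-0.018,0,0,100,-0.055,-0.018,0,0,100,-0.055,-0.018,0,0,100,-0.055,-0.018,0,0,100]
  grip_force: 90

```text
time: 1.02
ee_pos: [0.427, 0.4251, 0.2303]
orientation: [-0.468, -3.104, -0.002]
wrist_force: [-0.5, 0.5, 0.1]
opening: 1.001
```

```bash
cat >> h.py <<'E'
def to(P,verb=True):
    st=robot.sense();M=R.from_rotvec(st['orientation']).as_matrix()
    print('t',round(st['time'],2),'tcp',st['ee_pos'].round(4),'yaw_jaw',round(np.degrees(np.arctan2(M[1,1],M[0,1])),1),'shift',(M.T@(np.array(P)-st['ee_pos'])).round(4),'F',st['wrist_force'].round(1),'open',round(st['opening'],3),'q',st['q'].round(2))
E
python3 - <<'E'
from h import *
to([.572,.319,.17])
s=snap('scene');t=snap('top')
g=lambda h:(h[...,1]<45)&(h[...,2]>185)
for n,x,b in(('t',t,(374,150,394,170)),('s',s,(322,250,348,282))):
    c=x['img'][b[1]:b[3],b[0]:b[2]];h=cv2.cvtColor(c,cv2.COLOR_BGR2HSV);print(n,h[...,2].max(),np.median(h[...,2]))
    m=(h[...,2]>np.median(h[...,2])+22).astype(np.uint8)
    cs,_=cv2.findContours(m,cv2.RETR_EXTERNAL,cv2.CHAIN_APPROX_NONE);k=max(cs,key=cv2.contourArea);e=cv2.fitEllipse(k);print(e,cv2.boundingRect(k))
    p=(e[0][0]+b[0],e[0][1]+b[1]);print(p,onz(x,*p,.058).round(4),onz(x,*p,.056).round(4))
E
```

```text
t 1.02 tcp [0.427  0.4251 0.2303] yaw_jaw 72.8 shift [-0.1701 -0.0587  0.0598] F [-0.5  0.5  0.1] open 1.001 q [-0.95  0.33  0.15  1.44 -0.05  1.37  0.48]
t 218 149.0
((8.267996788024902, 9.301712036132812), (11.719069480895996, 12.120821952819824), 124.82435607910156) (2, 3, 13, 13)
(382.2679967880249, 159.3017120361328) [ 0.544  -0.1078  0.058 ] [ 0.5445 -0.1081  0.056 ]
s 213 164.0
((12.759889602661133, 18.20778465270996), (11.456300735473633, 15.097517967224121), 88.8100357055664) (5, 14, 17, 11)
(334.75988960266113, 268.20778465270996) [ 0.5434 -0.1039  0.058 ] [ 0.5426 -0.1025  0.056 ]
```

Call:
arm_command:
  plan: [-0.0567,-0.0196,0,0,100,-0.0567,-0.0196,0,0,100,-0.0567,-0.0196,0.03,0,100,0,0,0.03,0,100,0,0,0,0,100]

```text
time: 1.75
ee_pos: [0.5711, 0.3163, 0.1719]
orientation: [0.488, 3.101, 0.0]
wrist_force: [-0.4, 0.7, 0.2]
opening: 1.0
```

```bash
python3 - <<'E'
from h import *
to([.572,.319,.064])
s=snap('scene');t=snap('top')
crop(s,340,110,460,220,5,'d1.png')
E
```

```text
t 1.75 tcp [0.5711 0.3163 0.1719] yaw_jaw 72.1 shift [0.0002 0.0027 0.1079] F [-0.4  0.7  0.2] open 1.0 q [-0.71  0.48  0.22  1.38 -0.1   1.29  0.78]
```

View pics/d1.png

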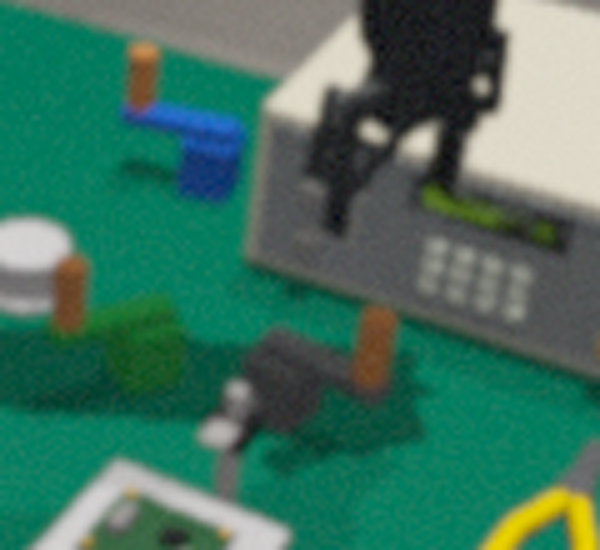

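The fingers straddle the grip (tips near scene (407,157) and (430,148), grip at (416,178)). Descending and closing.

Call:
arm_command:
  plan: [0,0.0027,0.036,0,100,0,0,0.036,0,100,0,0,0.036,0,100,0,0,0,0,10,0,0,0,0,10]

```text
time: 2.48
ee_pos: [0.5768, 0.3288, 0.0773]
orientation: [0.472, 3.087, 0.025]
wrist_force: [0.3, -0.3, 0.3]
opening: 0.604
```

Call:
arm_command:
  plan: [0,0,0,0,10,0,0,0,0,10,0,0,0,0,10]

```text
time: 2.85
ee_pos: [0.5784, 0.33, 0.0818]
orientation: [0.471, 3.083, 0.031]
wrist_force: [0.5, -0.3, -2.5]
opening: 0.228
```

```bash
python3 - <<'E'
from h import *
to([.572,.319,.27])
s=snap('scene');t=snap('top')
crop(s,340,110,460,220,5,'d2.png')
E
```

```text
t 2.85 tcp [0.5784 0.33   0.0818] yaw_jaw 72.6 shift [-0.0008 -0.0081 -0.1885] F [ 0.5 -0.3 -2.5] open 0.228 q [-0.71  0.56  0.2   1.47 -0.12  1.09  0.79]
```

View pics/d2.png

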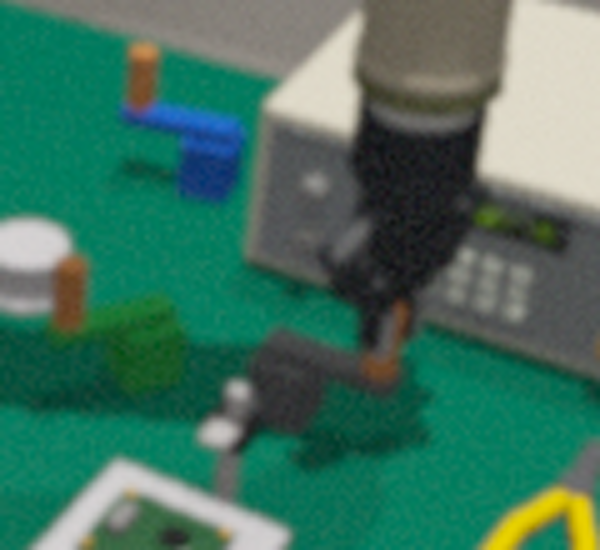

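```bash
python3 - <<'E'
from h import *
s=snap('scene','e1.png');t=snap('top','e2.png')
st=robot.sense();print(st['joint_torque'].round(2),st['wrist_torque'],st['qvel'].round(3),st['ee_pos'],R.from_rotvec(st['orientation']).as_matrix().round(3))
for u,v in((180,130),(215,150),(215,180),(215,90)):print(pt(t,u,v))
E
```

```text
[-3.400e-01 -6.938e+01  4.500e+00 -3.367e+01 -1.900e-01  2.200e-01
 -1.000e-02] [-0.03984048 -0.26354937  0.01639229] [ 0.     0.001 -0.     0.     0.     0.002 -0.002] [0.57865591 0.32989312 0.08152823] [[-0.954  0.299  0.025]
 [ 0.299  0.954  0.016]
 [-0.019  0.023 -1.   ]]
[0.60750533 0.58131332 0.13647956]
[0.54844223 0.46639485 0.10910101]
[0.44960775 0.46613258 0.08658191]
[0.74812479 0.47140289 0.14097062]
```

View pics/e1.png

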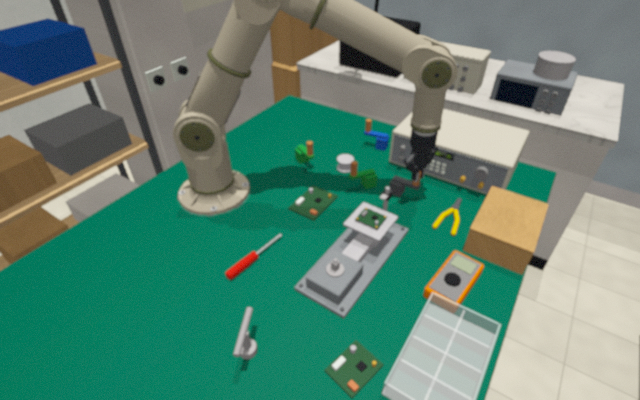

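View pics/e2.png

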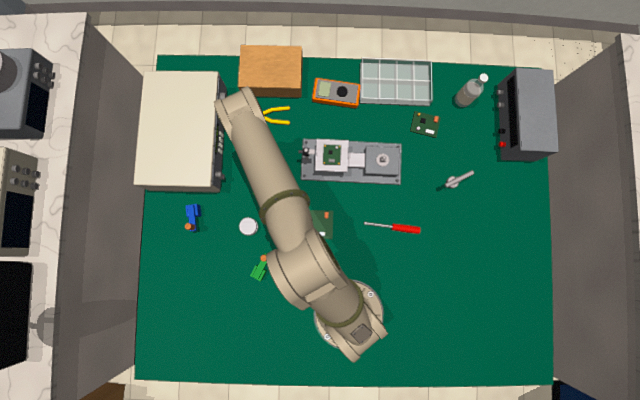

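Call:
arm_command:
  plan: [0,0,0,0,40,0,0,0,0,40]

```text
time: 3.3
ee_pos: [0.5787, 0.33, 0.0816]
orientation: [0.471, 3.083, 0.031]
wrist_force: [-0.0, 0.3, 0.1]
opening: 0.403
```

Call:
arm_command:
  plan: [0,0,0,0,40]

```text
time: 3.42
ee_pos: [0.5786, 0.33, 0.0816]
orientation: [0.471, 3.083, 0.031]
wrist_force: [0.3, 0.9, 0.0]
opening: 0.398
```

```bash
python3 - <<'E'
from h import *
to([.572,.319,.066])
s=snap('scene');t=snap('top')
a=cv2.resize(s['img'][150:200,390:450],(600,500),interpolation=cv2.INTER_CUBIC);cv2.imwrite('pics/d3.png',a)
u,v=blob(s,(400,160,430,195),orange); print(len(u),u.mean(),v.mean(),u.min(),u.max(),v.min(),v.max())
print(proj(s,[.572,.319,.058]),proj(s,[.572,.319,.108]),proj(s,robot.sense()['ee_pos']))
E
```

```text
t 3.42 tcp [0.5786 0.33   0.0816] yaw_jaw 72.6 shift [ 0.0033 -0.0129  0.0153] F [0.3 0.9 0. ] open 0.398 q [-0.71  0.56  0.2   1.47 -0.12  1.09  0.79]
35 417.8 178.14285714285714 414 420 171 185
(np.float64(412.2877601834449), np.float64(185.1987258787959)) (np.float64(414.6174429903466), np.float64(172.46381636695912)) (np.float64(416.7275255178982), np.float64(178.172205369408))
```

View pics/d3.png

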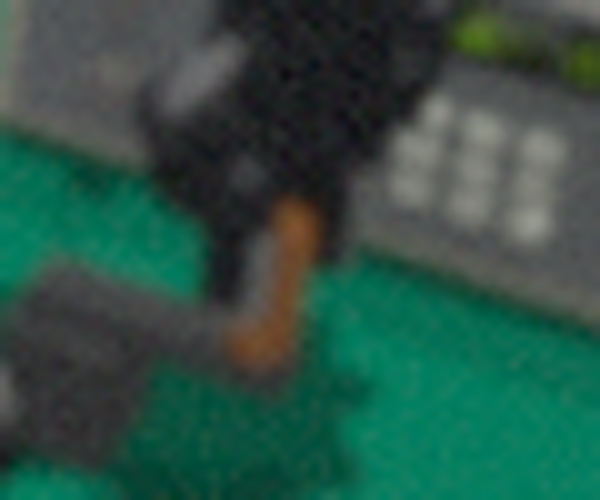

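Call:
arm_command:
  plan: [0,0,0.008,0,40,0,0,0.008,0,40,0,0,0,0,40]

```text
time: 3.9
ee_pos: [0.5787, 0.3302, 0.064]
orientation: [0.471, 3.084, 0.031]
wrist_force: [-0.4, -0.3, -0.1]
opening: 0.398
```

```bash
python3 - <<'E'
from h import *
to([.5786,.33,.066]); print(robot.sense()['orientation'],robot.sense()['wrist_torque'])
E
```

```text
t 3.9 tcp [0.5787 0.3302 0.064 ] yaw_jaw 72.6 shift [-0.     -0.0002 -0.002 ] F [-0.4 -0.3 -0.1] open 0.398 q [-0.71  0.57  0.2   1.49 -0.12  1.06  0.79]
[0.47133954 3.08378056 0.0305371 ] [0.00122268 0.01898818 0.01458514]
```

Call:
arm_command:
  plan: [0,0,0,0,0,0,0,0,0,0,0,0,0,0,0,0,0,0,0,0]
  grip_force: 90

```text
time: 4.4
ee_pos: [0.5787, 0.3298, 0.0645]
orientation: [0.471, 3.084, 0.03]
wrist_force: [0.1, -0.4, 0.2]
opening: 0.236
```

Call:
arm_command:
  plan: [0,0,-0.01,0,0,0,0,-0.02,0,0,0,0,-0.03,0,0,0,0,-0.03,0,0,0,0,-0.01,0,0]

```text
time: 5.03
ee_pos: [0.576, 0.3283, 0.1701]
orientation: [0.471, 3.083, 0.03]
wrist_force: [0.8, 0.1, -2.8]
opening: 0.236
```

```bash
python3 - <<'E'
from h import *
to([.5786,.33,.066]); print(robot.sense()['orientation'],robot.sense()['wrist_torque'])
s=snap('scene');t=snap('top','e4.png')
a=cv2.resize(s['img'][110:220,360:470],(600,600),interpolation=cv2.INTER_CUBIC);cv2.imwrite('pics/d4.png',a)
E
```

```text
t 5.03 tcp [0.576  0.3283 0.1701] yaw_jaw 72.6 shift [0.000e+00 1.000e-04 1.041e-01] F [ 0.8  0.1 -2.8] open 0.236 q [-0.72  0.48  0.22  1.38 -0.11  1.26  0.77]
[0.47138367 3.08349766 0.03008612] [-0.01418943 -0.16842892 -0.02287038]
```

View pics/d4.png

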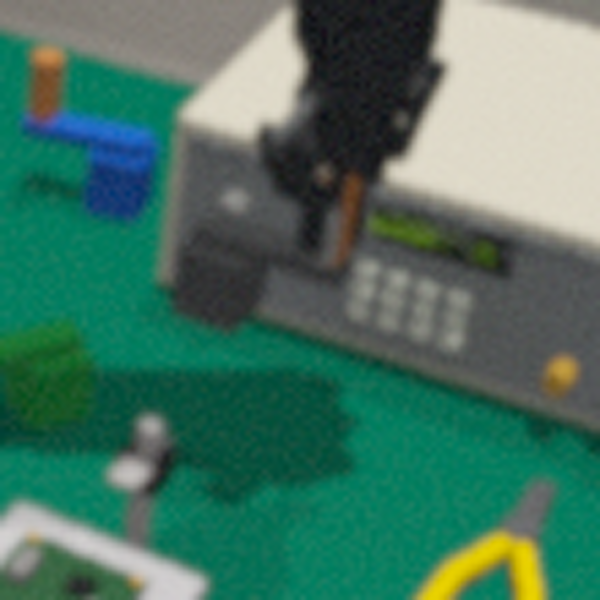

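Held: wrist 2.8 N, hub clear of the table at about scene (400,162). I'll raise it and carry it over the lift.

Call:
arm_command:
  plan: [0,0,-0.025,0,0,0,-0.01,-0.035,0,0,-0.01,-0.03,-0.025,0,0,-0.018,-0.045,-0.005,0,0,-0.018,-0.045,0,0,0]

```text
time: 5.75
ee_pos: [0.5748, 0.1908, 0.2508]
orientation: [0.457, 3.098, 0.02]
wrist_force: [0.1, 0.4, -3.5]
opening: 0.23
```

Call:
arm_command:
  plan: [-0.018,-0.045,0,0,0,-0.018,-0.045,0,0,0,-0.018,-0.045,0,0,0,-0.018,-0.045,0,0,0,-0.015,-0.04,0,0,0]

```text
time: 6.38
ee_pos: [0.5917, -0.0529, 0.2413]
orientation: [0.458, 3.107, 0.015]
wrist_force: [1.1, 0.4, -2.5]
opening: 0.238
```

```bash
python3 - <<'E'
from h import *
to([.604,-.114,.25]); print(robot.sense()['orientation'],robot.sense()['wrist_torque'])
s=snap('scene');t=snap('top')
crop(s,260,140,420,260,5,'f1.png');crop(t,300,90,440,190,5,'f2.png')
E
```

```text
t 6.38 tcp [ 0.5917 -0.0529  0.2413] yaw_jaw 73.2 shift [-0.0294 -0.0549 -0.0092] F [ 1.1  0.4 -2.5] open 0.238 q [-0.26  0.32  0.39  1.46 -0.13  1.38  1.42]
[0.45826803 3.10688718 0.01530796] [ 0.01540783 -0.15531792  0.00070425]
```

View pics/f1.png

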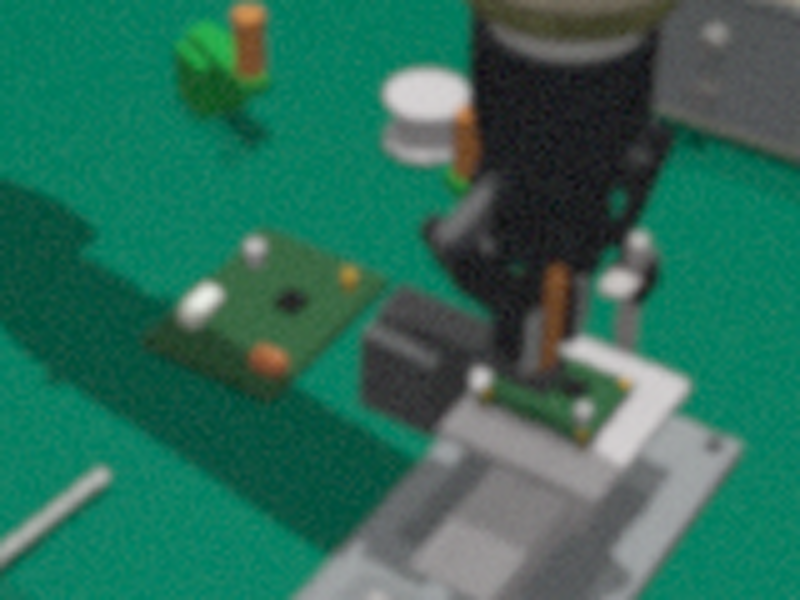

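View pics/f2.png

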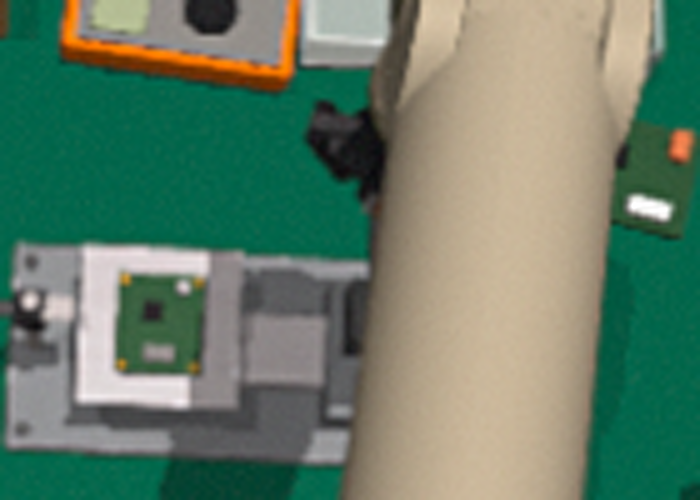

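Call:
arm_command:
  plan: [-0.015,-0.027,-0.004,0,0,-0.014,-0.027,-0.004,0,0,0,0,0,0,0]

```text
time: 6.85
ee_pos: [0.6014, -0.1202, 0.2447]
orientation: [-0.473, -3.1, -0.01]
wrist_force: [0.5, 0.4, -2.9]
opening: 0.235
```

```bash
python3 - <<'E'
from h import *
to([.604,-.114,.25])
e=robot.sense()['ee_pos']
s=snap('scene')
crop(s,260,140,420,260,5,'f3.png')
u0,v0=[int(a) for a in proj(s,[e[0]-.06,e[1]+.01,e[2]-.03])];print(u0,v0)
P=cloud(s,(u0-22,v0-20,u0+32,v0+24));
Q=P[(P[:,2]>.14)&(P[:,2]<.26)&(P[:,0]<e[0]-.01)]
h,ed=np.histogram(Q[:,2],np.arange(.14,.26,.005));print(list(zip(ed.round(3),h)))
np.save('Q.npy',Q)
F=Q[(Q[:,2]>.185)&(Q[:,2]<.222)]
im=np.full((500,600,3),255,np.uint8)
for p in Q:
    x=int(300+(p[0]-.55)*4000);y=int(250-(p[1]+.107)*4000)
    c=(0,0,255) if .182<p[2]<.22 else ((255,0,0) if p[2]>.225 else (0,180,0))
    cv2.circle(im,(x,y),2,c,-1)
cv2.imwrite('pics/f4.png',im)
E
```

```text
t 6.85 tcp [ 0.6014 -0.1202  0.2447] yaw_jaw 72.6 shift [-0.0006  0.0067 -0.0053] F [ 0.5  0.4 -2.9] open 0.235 q [-0.16  0.37  0.42  1.39 -0.16  1.42  1.53]
333 224
[(np.float64(0.14), np.int64(0)), (np.float64(0.145), np.int64(0)), (np.float64(0.15), np.int64(0)), (np.float64(0.155), np.int64(0)), (np.float64(0.16), np.int64(0)), (np.float64(0.165), np.int64(0)), (np.float64(0.17), np.int64(0)), (np.float64(0.175), np.int64(5)), (np.float64(0.18), np.int64(36)), (np.float64(0.185), np.int64(30)), (np.float64(0.19), np.int64(36)), (np.float64(0.195), np.int64(39)), (np.float64(0.2), np.int64(36)), (np.float64(0.205), np.int64(36)), (np.float64(0.21), np.int64(28)), (np.float64(0.215), np.int64(29)), (np.float64(0.22), np.int64(51)), (np.float64(0.225), np.int64(78)), (np.float64(0.23), np.int64(44)), (np.float64(0.235), np.int64(179)), (np.float64(0.24), np.int64(2)), (np.float64(0.245), np.int64(0)), (np.float64(0.25), np.int64(1))]
```

View pics/f3.png

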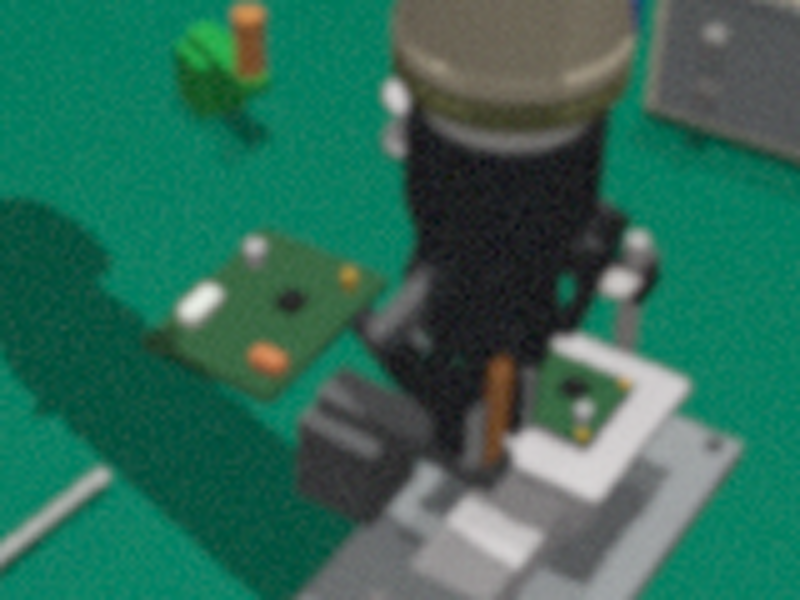

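View pics/f4.png

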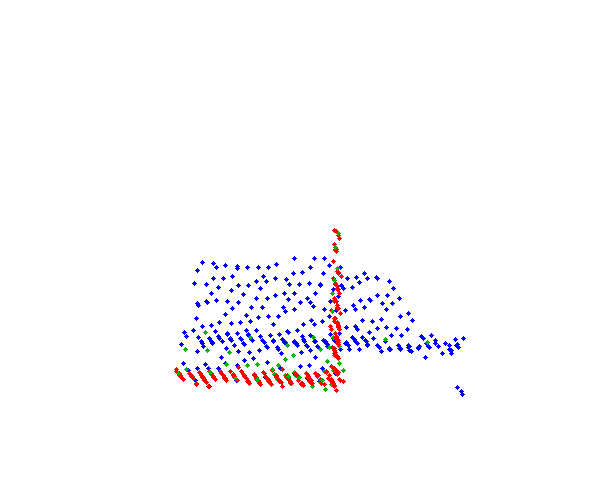

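```bash
cat > hub.py <<'E'
from h import *
def hub(s,zu=None,wrt=None):
    e=robot.sense()['ee_pos']; zu=e[2]-.064 if zu is None else zu
    c=[e[0]-.06,e[1]+.005] if wrt is None else wrt
    u0,v0=[int(a) for a in proj(s,[c[0],c[1],zu+.03])]
    P=cloud(s,(u0-28,v0-28,u0+32,v0+30))
    F=P[(P[:,2]>zu+.004)&(P[:,2]<zu+.038)&(np.hypot(P[:,0]-c[0],P[:,1]-c[1])<.045)]
    xm,ym=np.percentile(F[:,0],97),np.percentile(F[:,1],3)
    best=None
    fr=F[F[:,0]<xm-.008]; fr=fr[fr[:,1]<ym+.012]; rt=F[F[:,1]>ym+.01]
    rt=rt[rt[:,0]>np.median(rt[:,0])-.006]
    a=np.polyfit(fr[:,0],fr[:,1],1); b=np.polyfit(rt[:,1],rt[:,0],1)
    h1=np.degrees(np.arctan(a[0]));h2=np.degrees(np.arctan(-b[0]))
    h=np.radians(h1); # corner
    A=np.array([[-a[0],1],[1,-b[0]]]);k=np.linalg.solve(A,[a[1],b[1]])
    ex=np.array([np.cos(h),np.sin(h)]);ey=np.array([-ex[1],ex[0]])
    T=P[(P[:,2]>zu+.05)&(P[:,2]<zu+.066)&(np.hypot(P[:,0]-c[0],P[:,1]-c[1])<.05)]
    print('hub n',len(fr),len(rt),'head',h1.round(1),h2.round(1),'corner',k.round(4),'centre',(k-.02*ex+.02*ey).round(4),'armtop z',np.median(T[:,2]).round(4) if len(T) else None,len(T))
E
python3 - <<'E'
from hub import *
S=[]
for i in range(4):
    s=snap('scene');hub(s)
    P=cloud(s,(325,250,348,280));S.append(P[(P[:,2]>.05)&(P[:,2]<.1)])
S=np.vstack(S);np.save('S.npy',S)
im=np.full((560,560,3),255,np.uint8)
for p in S:
    x=int(280+(p[0]-.543)*9000);y=int(280-(p[1]+.107)*9000)
    c=(0,0,255) if .064<p[2]<.082 else ((255,0,0) if p[2]>.082 else (200,220,200))
    cv2.circle(im,(x,y),2,c,-1)
cv2.imwrite('pics/f5.png',im)
for a in np.arange(.05,.1,.002):print(round(a,3),((S[:,2]>=a)&(S[:,2]<a+.002)).sum(),end='; ')
E
```

```text
hub n 133 49 head -1.8 -0.6 corner [ 0.5591 -0.1379] centre [ 0.5397 -0.1173] armtop z 0.2369 218
hub n 128 50 head -2.3 -0.1 corner [ 0.5595 -0.1366] centre [ 0.5403 -0.1158] armtop z 0.237 208
hub n 133 51 head -1.5 0.1 corner [ 0.5597 -0.1354] centre [ 0.5403 -0.1149] armtop z 0.2372 213
hub n 130 49 head -1.5 0.0 corner [ 0.5598 -0.1352] centre [ 0.5403 -0.1147] armtop z 0.2374 212
0.05 200; 0.052 617; 0.054 608; 0.056 206; 0.058 276; 0.06 213; 0.062 46; 0.064 20; 0.066 13; 0.068 20; 0.07 19; 0.072 25; 0.074 13; 0.076 25; 0.078 14; 0.08 18; 0.082 25; 0.084 36; 0.086 29; 0.088 16; 0.09 20; 0.092 15; 0.094 2; 0.096 0; 0.098 0;
```

View pics/f5.png

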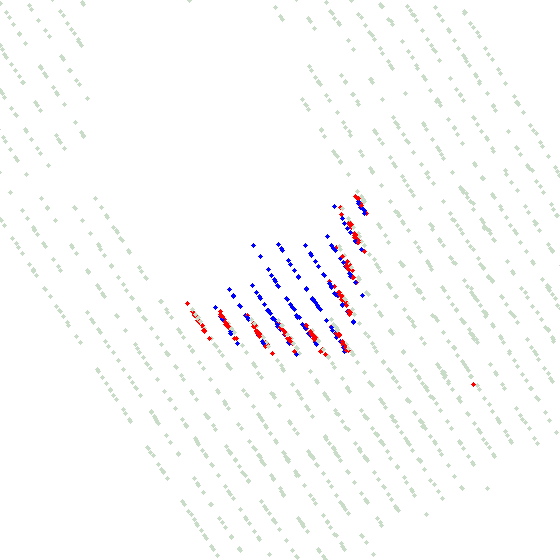

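The shaft's faces show clearly: heading about -7°, axis at (0.543,-0.105), flange z about 0.059, nose top about 0.093. The hub is at (0.540,-0.115) with heading -1.5°. I'll turn +5° about tool z, correct the position and lower part way.

Call:
arm_command:
  plan: [0,0.003,0.01,0.028,0,-0.001,0.003,0.02,0.028,0,0,0,0.02,0,0,0,0,0.01,0,0,0,0,0,0,0]

```text
time: 7.72
ee_pos: [0.6054, -0.1037, 0.1842]
orientation: [-0.592, -3.081, -0.017]
wrist_force: [-0.5, -0.1, -3.1]
opening: 0.235
```

```bash
python3 - <<'E'
from hub import *
for i in range(3):
    to([0,0,0]);s=snap('scene');hub(s)
crop(s,260,160,420,280,5,'g1.png')
E
```

```text
t 7.72 tcp [ 0.6054 -0.1037  0.1842] yaw_jaw 68.3 shift [ 0.5997 -0.1297  0.1865] F [-0.5 -0.1 -3.1] open 0.235 q [-0.18  0.41  0.42  1.48 -0.18  1.29  1.44]
hub n 109 41 head -6.9 -6.0 corner [ 0.5616 -0.1199] centre [ 0.5441 -0.0976] armtop z 0.1767 163
t 7.78 tcp [ 0.6057 -0.1038  0.1847] yaw_jaw 68.3 shift [ 0.6001 -0.1298  0.1866] F [ 0.2  0.1 -3.1] open 0.235 q [-0.18  0.4   0.42  1.48 -0.18  1.29  1.44]
hub n 115 42 head -4.8 -5.0 corner [ 0.5625 -0.1194] centre [ 0.5442 -0.0978] armtop z 0.1771 166
t 7.83 tcp [ 0.606  -0.1042  0.1853] yaw_jaw 68.2 shift [ 0.6007 -0.1298  0.1865] F [ 0.6 -0.2 -3.5] open 0.234 q [-0.18  0.4   0.42  1.48 -0.18  1.29  1.44]
hub n 112 42 head -6.6 -5.8 corner [ 0.5625 -0.1202] centre [ 0.5449 -0.098 ] armtop z 0.1775 169
```

View pics/g1.png

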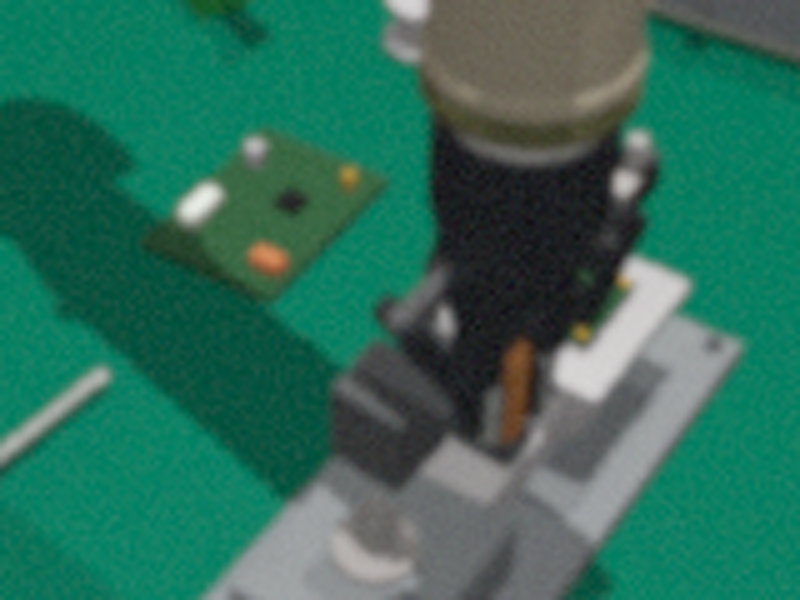

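Call:
arm_command:
  plan: [-0.001,-0.007,0.006,0,0,0,0,0.007,0,0,0,0,0,0,0]

```text
time: 8.25
ee_pos: [0.6049, -0.1124, 0.1729]
orientation: [0.595, 3.084, 0.017]
wrist_force: [0.2, 0.6, -3.8]
opening: 0.236
```

```bash
python3 - <<'E'
from hub import *
for i in range(3):
    to([0.604,-.111,.12]);s=snap('scene');hub(s)
    P=cloud(s,(325,255,348,280));F=P[(P[:,2]>.064)&(P[:,2]<.082)&(np.abs(P[:,0]-.543)<.013)&(np.abs(P[:,1]+.105)<.013)]
    fr=F[F[:,0]<.547];rt=F[(F[:,1]>-.109)];
    print('shaft',len(fr),len(rt),np.polyfit(fr[:,0]-.543,fr[:,1],1).round(4),np.polyfit(rt[:,1]+.105,rt[:,0],1).round(4))
crop(s,290,200,390,290,6,'g2.png')
E
```

```text
t 8.25 tcp [ 0.6049 -0.1124  0.1729] yaw_jaw 68.2 shift [0.0013 0.0005 0.0529] F [ 0.2  0.6 -3.8] open 0.236 q [-0.17  0.41  0.42  1.5  -0.18  1.26  1.46]
hub n 111 41 head -5.9 -6.9 corner [ 0.561  -0.1282] centre [ 0.5432 -0.1062] armtop z 0.165 161
shaft 22 12 [-0.1636 -0.1129] [0.0595 0.5509]
t 8.3 tcp [ 0.605  -0.1127  0.1733] yaw_jaw 68.2 shift [0.0015 0.0007 0.0533] F [ 0.1  0.3 -3.3] open 0.233 q [-0.17  0.41  0.42  1.5  -0.18  1.26  1.46]
hub n 112 39 head -6.0 -5.2 corner [ 0.5618 -0.1287] centre [ 0.544  -0.1067] armtop z 0.1652 160
shaft 21 13 [-0.0742 -0.1128] [0.0666 0.5508]
t 8.35 tcp [ 0.6052 -0.1127  0.1736] yaw_jaw 68.2 shift [0.0017 0.0005 0.0536] F [-0.4  0.2 -3.5] open 0.238 q [-0.17  0.41  0.42  1.5  -0.18  1.26  1.46]
hub n 106 39 head -6.1 -5.0 corner [ 0.5619 -0.1286] centre [ 0.5442 -0.1066] armtop z 0.1657 158
shaft 23 14 [-0.1237 -0.1131] [0.1125 0.5507]
```

View pics/g2.png

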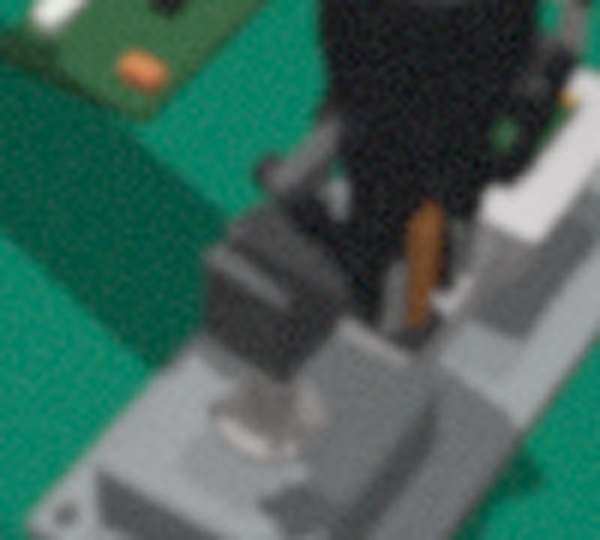

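Hub (0.544,-0.1065) against shaft axis (0.5428,-0.105), headings both about -6°. A small correction, then lower.

Call:
arm_command:
  plan: [0.0015,0.001,0.004,0,0,0,0,0.008,0,0,0,0,0.008,0,0,0,0,0.006,0,0]

```text
time: 8.9
ee_pos: [0.6046, -0.1102, 0.1464]
orientation: [0.593, 3.082, 0.017]
wrist_force: [-0.3, -0.1, -3.1]
opening: 0.235
```

```bash
python3 - <<'E'
from hub import *
to([0.604,-.111,.1255]);s=snap('scene');hub(s)
crop(s,290,200,390,290,6,'g3.png')
E
```

```text
t 8.9 tcp [ 0.6046 -0.1102  0.1464] yaw_jaw 68.2 shift [ 0.0003 -0.0012  0.0209] F [-0.3 -0.1 -3.1] open 0.235 q [-0.17  0.43  0.41  1.54 -0.19  1.21  1.47]
hub n 96 34 head -4.5 -4.7 corner [ 0.5607 -0.125 ] centre [ 0.5424 -0.1035] armtop z 0.1383 149
```

View pics/g3.png

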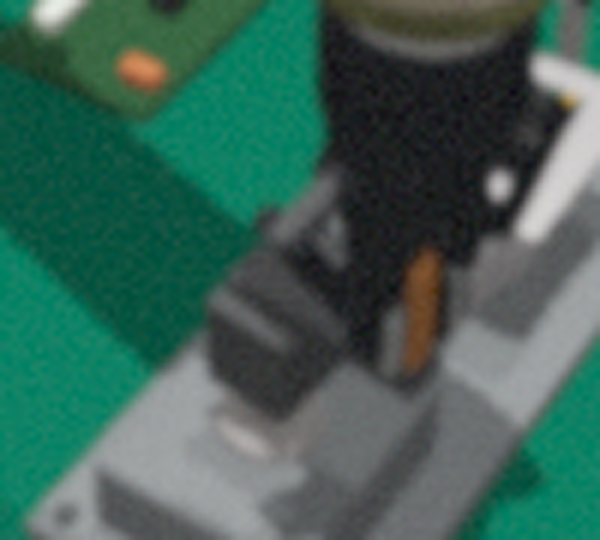

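The underside is at about 0.080, below the nose top, with no extra force, so the socket is on. Lowering to the flange.

Call:
arm_command:
  plan: [0,-0.001,0.008,0,0,0,0,0.007,0,0,0,0,0.004,0,0,0,0,0.003,0,0]

```text
time: 9.45
ee_pos: [0.6047, -0.1113, 0.1229]
orientation: [0.593, 3.082, 0.017]
wrist_force: [0.1, 0.5, 12.1]
opening: 0.242
```

```bash
python3 - <<'E'
from hub import *
to([0.604,-.111,.1255]);s=snap('scene');hub(s)
crop(s,290,200,390,290,6,'g4.png')
E
```

```text
t 9.45 tcp [ 0.6047 -0.1113  0.1229] yaw_jaw 68.2 shift [ 0.0008  0.     -0.0026] F [ 0.1  0.5 12.1] open 0.242 q [-0.17  0.45  0.41  1.57 -0.2   1.16  1.47]
hub n 100 36 head -5.3 -5.5 corner [ 0.5597 -0.1254] centre [ 0.5417 -0.1036] armtop z 0.1156 138
```

View pics/g4.png

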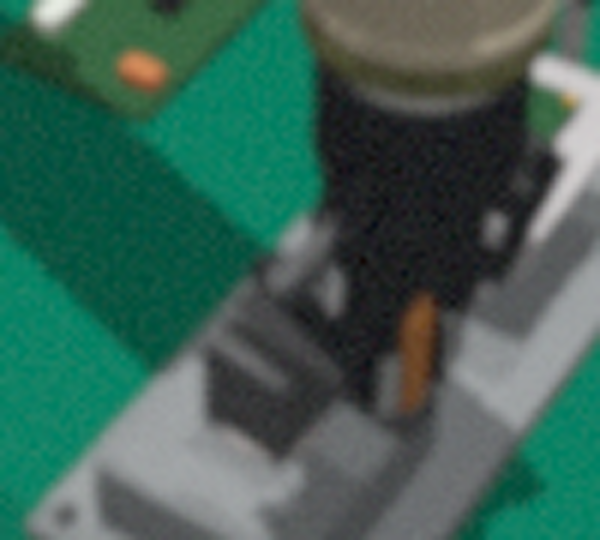

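Seated: arm top at 0.1156, so the underside is at about 0.0576 (flange), with a 12 N push. Now I'll measure the pointer and platform heights.

```bash
cat > pl.py <<'E'
from h import *
def pl(s,t,show=False):
    out={}
    for n,x,tb,pb in(('t',t,(306,146,318,158),(312,135,350,175)),('s',s,(370,185,395,203),(335,180,405,245))):
        P=cloud(x,tb); hsv=cv2.cvtColor(x['img'],cv2.COLOR_BGR2HSV)
        w=np.array([hsv[int(p[4]),int(p[3]),2]>170 and hsv[int(p[4]),int(p[3]),1]<60 for p in P])
        Q=P[w&(P[:,2]>.10)&(P[:,2]<.17)]
        print(n,'tongue/post',len(Q))
        if show:
            for q in Q: print(q.round(3).tolist(),end=' ')
            print()
        P=cloud(x,pb); w=np.array([hsv[int(p[4]),int(p[3]),2]>150 and hsv[int(p[4]),int(p[3]),1]<50 for p in P])
        Q=P[w&(P[:,2]>.08)&(P[:,2]<.15)&(P[:,1]<.133)&(P[:,1]>.0)]
        print(n,'platform',len(Q),np.percentile(Q[:,2],[10,25,50,75,90]).round(4))
E
python3 - <<'E'
from pl import *
s=snap('scene','k1.png');t=snap('top','k2.png');pl(s,t,True)
a=cv2.resize(s['img'][175:225,350:410],(720,600),interpolation=cv2.INTER_CUBIC);cv2.imwrite('pics/k3.png',a)
b=cv2.resize(t['img'][138:172,296:340],(704,544),interpolation=cv2.INTER_CUBIC);cv2.imwrite('pics/k4.png',b)
E
```

```text
t tongue/post 29
[0.551, 0.158, 0.146, 306.0, 149.0] [0.555, 0.145, 0.13, 310.0, 149.0] [0.555, 0.142, 0.13, 311.0, 149.0] [0.556, 0.139, 0.128, 312.0, 149.0] [0.557, 0.135, 0.121, 313.0, 149.0] [0.547, 0.158, 0.146, 306.0, 150.0] [0.553, 0.149, 0.122, 309.0, 150.0] [0.553, 0.145, 0.125, 310.0, 150.0] [0.552, 0.142, 0.127, 311.0, 150.0] [0.553, 0.139, 0.127, 312.0, 150.0] [0.553, 0.135, 0.125, 313.0, 150.0] [0.553, 0.132, 0.127, 314.0, 150.0] [0.55, 0.149, 0.121, 309.0, 151.0] [0.549, 0.145, 0.125, 310.0, 151.0] [0.549, 0.142, 0.126, 311.0, 151.0] [0.548, 0.138, 0.131, 312.0, 151.0] [0.55, 0.135, 0.124, 313.0, 151.0] [0.55, 0.132, 0.125, 314.0, 151.0] [0.546, 0.148, 0.124, 309.0, 152.0] [0.546, 0.145, 0.127, 310.0, 152.0] [0.545, 0.142, 0.13, 311.0, 152.0] [0.546, 0.138, 0.125, 312.0, 152.0] [0.547, 0.135, 0.122, 313.0, 152.0] [0.546, 0.132, 0.127, 314.0, 152.0] [0.543, 0.148, 0.123, 309.0, 153.0] [0.541, 0.145, 0.131, 310.0, 153.0] [0.542, 0.142, 0.127, 311.0, 153.0] [0.544, 0.138, 0.121, 312.0, 153.0] [0.541, 0.135, 0.131, 313.0, 153.0] 
t platform 652 [0.0855 0.0871 0.0888 0.091  0.0933]
s tongue/post 13
[0.549, 0.163, 0.144, 387.0, 187.0] [0.551, 0.158, 0.145, 387.0, 188.0] [0.547, 0.146, 0.125, 383.0, 195.0] [0.549, 0.149, 0.124, 384.0, 195.0] [0.55, 0.152, 0.123, 385.0, 195.0] [0.548, 0.144, 0.123, 383.0, 196.0] [0.55, 0.146, 0.124, 384.0, 196.0] [0.551, 0.152, 0.12, 385.0, 196.0] [0.556, 0.147, 0.125, 386.0, 196.0] [0.548, 0.144, 0.12, 383.0, 197.0] [0.552, 0.142, 0.123, 384.0, 197.0] [0.555, 0.142, 0.124, 385.0, 197.0] [0.554, 0.137, 0.124, 384.0, 198.0] 
s platform 205 [0.0845 0.0856 0.0866 0.0876 0.0883]
```

View pics/k3.png

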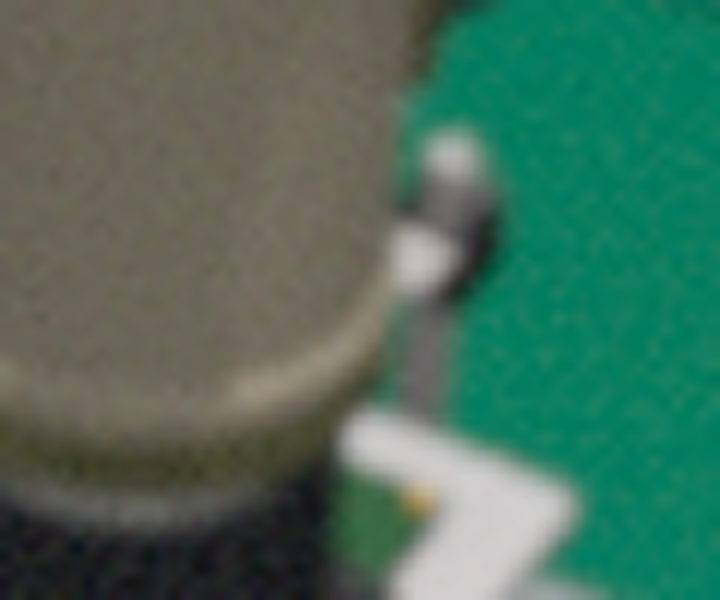

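View pics/k4.png

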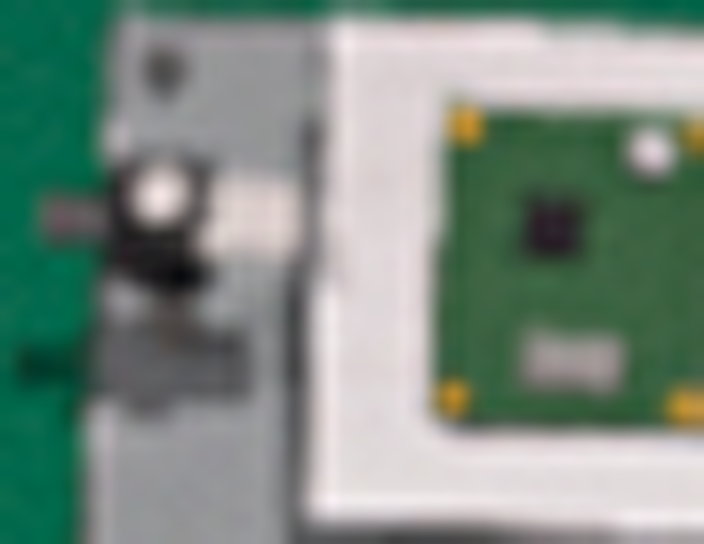

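The pointer is 37 mm above the platform in both views (0.1237-0.0866 in scene, 0.126-0.0888 in top), so about 0.93 turn plus the play. Next I plan the winding steps.

```bash
cat > wind.py <<'E'
from h import *
import sys
C=np.array([.545,-.1055])
def plan(step,n=5,z=None,r=.060):
    st=robot.sense();M=R.from_rotvec(st['orientation']).as_matrix();p=st['ee_pos'].copy()
    a=np.arctan2(*(p[:2]-C)[::-1]);print('t',round(st['time'],2),'ang',np.degrees(a).round(1),'r',np.hypot(*(p[:2]-C)).round(4),'z',p[2].round(4),'F',st['wrist_force'].round(1),'T',st['wrist_torque'].round(2),'open',st['opening'].round(3),'tiltz',M[:,2].round(3))
    out=[];z=p[2] if z is None else z
    for i in range(n):
        a-=np.radians(step); q=np.array([*(C+r*np.array([np.cos(a),np.sin(a)])),z])
        out+=[*(M.T@(q-p)).round(4).tolist(),0,0];p=q
    print(out)
if __name__=='__main__': plan(float(sys.argv[1]),int(sys.argv[2]),float(sys.argv[3]) if len(sys.argv)>3 else None)
E
python3 wind.py 10 4 .1235
```

```text
Traceback (most recent call last):
  File "wind.py", line 12, in <module>
    if __name__=='__main__': plan(float(sys.argv[1]),int(sys.argv[2]),float(sys.argv[3]) if len(sys.argv)>3 else None)
                             ~~~~^^^^^^^^^^^^^^^^^^^^^^^^^^^^^^^^^^^^^^^^^^^^^^^^^^^^^^^^^^^^^^^^^^^^^^^^^^^^^^^^^^^^^
  File "wind.py", line 6, in plan
    a=np.arctan2(*(p[:2]-C)[::-1]);print('t',round(st['time'],2),'ang',np.degrees(a).round(1),'r',np.hypot(*(p[:2]-C)).round(4),'z',p[2].round(4),'F',st['wrist_force'].round(1),'T',st['wrist_torque'].round(2),'open',st['opening'].round(3),'tiltz',M[:,2].round(3))
                                                                                                                                                                                                                        ^^^^^^^^^^^^^^^^^^^
AttributeError: 'float' object has no attribute 'round'
```

```bash
sed -i "s/st\['opening'\].round(3)/round(float(st['opening']),3)/" wind.py
python3 wind.py 10 4 .1235
```

```text
t 9.6 ang -5.5 r 0.0597 z 0.1232 F [-0.8  0.4  3.7] T [0.07 0.47 0.01] open 0.234 tiltz [ 0.005  0.01  -1.   ]
[-0.0023, -0.0102, -0.0004, 0, 0, -0.0002, -0.0105, -0.0001, 0, 0, 0.0016, -0.0103, -0.0001, 0, 0, 0.0034, -0.0099, -0.0001, 0, 0]
```

Call:
arm_command:
  plan: [-0.0023,-0.0102,-0.0003,0,0,-0.0002,-0.0105,0,0,0,0.0016,-0.0103,0,0,0,0.0034,-0.0099,0,0,0]
  grip_force: 25

```text
time: 10.1
ee_pos: [0.5996, -0.1262, 0.1262]
orientation: [0.565, 3.069, 0.064]
wrist_force: [18.4, 20.4, -7.1]
opening: 0.235
```

```bash
python3 wind.py 12 5 .1235; python3 - <<'E'
from h import *
s=snap('scene');crop(s,290,200,390,290,6,'w1.png')
E
```

```text
t 10.1 ang -20.8 r 0.0584 z 0.1262 F [18.4 20.4 -7.1] T [ 4.75 -4.92 -1.39] open 0.235 tiltz [ 0.027  0.037 -0.999]
[-0.0003, -0.0126, 0.0022, 0, 0, 0.0039, -0.0119, -0.0006, 0, 0, 0.0063, -0.0109, -0.0006, 0, 0, 0.0084, -0.0093, -0.0005, 0, 0, 0.0101, -0.0074, -0.0004, 0, 0]
```

View pics/w1.png

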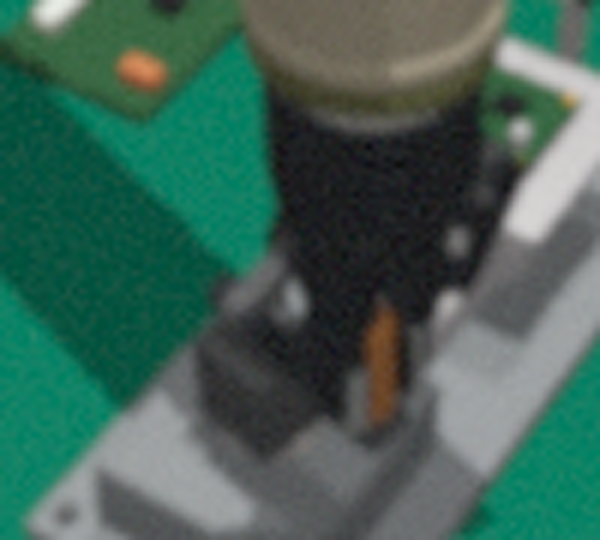

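Resistance rose to about 27 N with the tool tilting: the grip does not turn easily in the fingers. I'll release, relax, and instead turn the tool with the crank so the jaw axis stays tangential.

Call:
arm_command:
  plan: [0,0,0,0,40,0,0,0,0,40,0,0,0,0,40]

```text
time: 10.52
ee_pos: [0.6, -0.1273, 0.127]
orientation: [0.564, 3.067, 0.064]
wrist_force: [0.8, -0.4, 0.0]
opening: 0.398
```

```bash
python3 wind.py 10 1 .1235; python3 - <<'E'
from hub import *
to([0,0,0])
s=snap('scene');crop(s,290,200,390,290,6,'w2.png');hub(s,.058,[.543,-.105])
E
```

```text
t 10.53 ang -21.6 r 0.0592 z 0.127 F [ 0.8 -0.4  0. ] T [-0.05  0.04 -0.01] open 0.398 tiltz [ 0.03   0.036 -0.999]
[0.0003, -0.0106, 0.003, 0, 0]
t 10.53 tcp [ 0.6    -0.1273  0.127 ] yaw_jaw 69.2 shift [ 0.6079 -0.0999  0.1136] F [ 0.8 -0.4  0. ] open 0.398 q [-0.12  0.43  0.4   1.59 -0.23  1.15  1.54]
hub n 82 25 head -18.5 -19.0 corner [ 0.5541 -0.1307] centre [ 0.5415 -0.1054] armtop z 0.1168 4
```

View pics/w2.png

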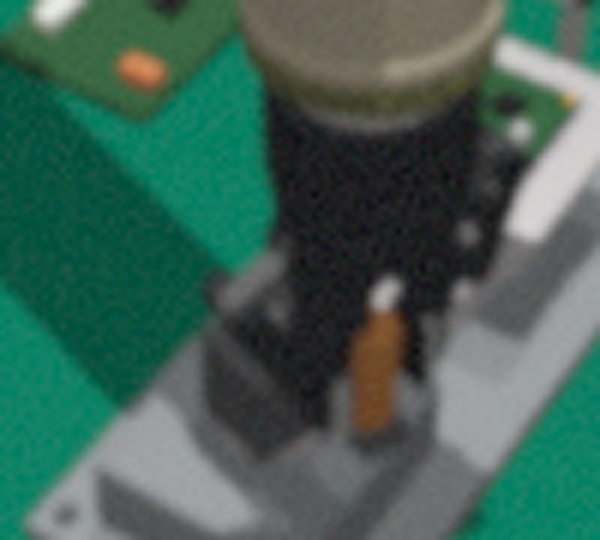

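```bash
cat > wind2.py <<'E'
from h import *
import sys
C=np.array([.543,-.105])
def plan(step,n=5,z=.126,r=.060,op=30):
    st=robot.sense();M=R.from_rotvec(st['orientation']).as_matrix();p=st['ee_pos'].copy()
    g=p-.022*M[:,2]; a=np.arctan2(*(g[:2]-C)[::-1]); yaw=np.arctan2(M[1,1],M[0,1])
    e=(np.degrees(a+np.pi/2-yaw)+90)%180-90   # tool must turn CCW by e
    print('t',round(st['time'],2),'ang',np.degrees(a).round(1),'r',np.hypot(*(g[:2]-C)).round(4),'z',p[2].round(4),'yaw err',e.round(1),'F',st['wrist_force'].round(1),'open',round(float(st['opening']),3),'tiltz',M[:,2].round(3),'q7',st['q'][6].round(2))
    for i in range(n):
        a-=np.radians(step); q=np.array([*(C+r*np.array([np.cos(a),np.sin(a)])),z])
        tgt=q+.022*M[:,2]; tgt[2]=z
        turn=np.radians(step)-(np.radians(e) if i==0 else 0)
        print((M.T@(tgt-p)).round(4).tolist(),(turn/(np.pi/2)).round(3))
        M=R.from_euler('z',-turn).as_matrix()@M; p=tgt
if __name__=='__main__': plan(float(sys.argv[1]),int(sys.argv[2]))
E
python3 wind2.py 9 3
```

```text
t 10.57 ang -22.3 r 0.0609 z 0.127 yaw err -1.5 F [0.4 0.8 0.5] open 0.397 tiltz [ 0.03   0.037 -0.999] q7 1.54
[0.0019, -0.0094, 0.0005] 0.116
[0.0005, -0.0094, -0.0004] 0.1
[0.0006, -0.0094, -0.0004] 0.1
```

Call:
arm_command:
  plan: [0.0019,-0.0094,0,0.11,31,0.0006,-0.0094,0,0.1,31,0.0007,-0.0094,0,0.1,31]

```text
time: 10.95
ee_pos: [0.5841, -0.149, 0.1262]
orientation: [1.308, 2.841, 0.076]
wrist_force: [2.3, 5.7, 1.7]
opening: 0.307
```

```bash
python3 wind2.py 9 3;  python3 - <<'E'
from hub import *
s=snap('scene');crop(s,290,200,390,290,6,'w3.png')
E
```

```text
t 10.95 ang -48.0 r 0.0603 z 0.1262 yaw err 1.5 F [2.3 5.7 1.7] open 0.307 tiltz [ 0.032  0.039 -0.999] q7 1.12
[0.0008, -0.0094, -0.0003] 0.084
[0.0006, -0.0093, -0.0005] 0.1
[0.0006, -0.0093, -0.0005] 0.1
```

View pics/w3.png

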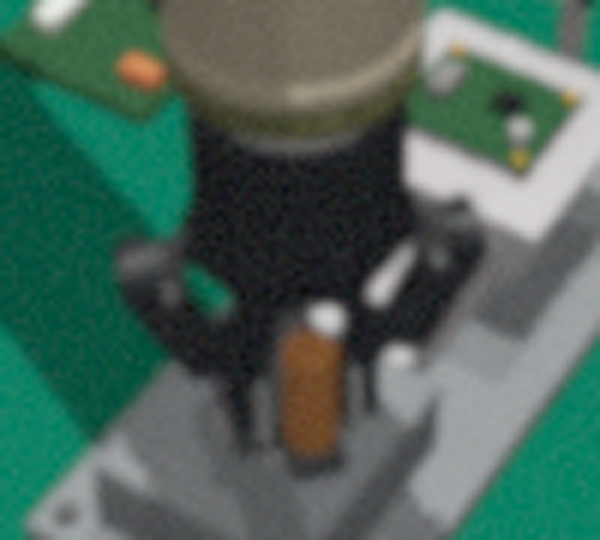

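Excellent: the crank is upright in the loosely closed fingers, driven with about 6 N as expected. Continuing.

Call:
arm_command:
  plan: [0.0008,-0.0094,0,0.09,31,0.0006,-0.0094,0,0.1,31,0.0006,-0.0094,0,0.1,31,0.0006,-0.0094,0,0.1,31,0.0006,-0.0094,0,0.1,31]

```text
time: 11.62
ee_pos: [0.544, -0.1633, 0.1266]
orientation: [2.306, 2.132, 0.09]
wrist_force: [4.6, 1.3, 0.5]
opening: 0.313
```

```bash
python3 wind2.py 9 3
```

```text
t 11.62 ang -89.9 r 0.0591 z 0.1266 yaw err 4.6 F [4.6 1.3 0.5] open 0.313 tiltz [ 0.042  0.039 -0.998] q7 0.42
[-0.0009, -0.0094, 0.0002] 0.049
[0.0007, -0.0093, -0.0003] 0.1
[0.0006, -0.0092, -0.0003] 0.1
```

Call:
arm_command:
  plan: [-0.0009,-0.0095,0,0.06,31,0.0005,-0.0095,0,0.1,31,0.0005,-0.0095,0,0.1,31,0.0005,-0.0095,0,0.1,31,0.0005,-0.0095,0,0.1,31]

```text
time: 12.25
ee_pos: [0.5046, -0.1492, 0.1275]
orientation: [-2.907, -1.157, -0.096]
wrist_force: [3.8, -1.9, -1.7]
opening: 0.31
```

```bash
python3 wind2.py 9 3;python3 - <<'E'
from hub import *
s=snap('scene');crop(s,270,190,400,290,6,'w4.png')
E
```

```text
t 12.25 ang -131.4 r 0.0599 z 0.1275 yaw err 5.2 F [ 3.8 -1.9 -1.7] open 0.31 tiltz [ 0.053  0.033 -0.998] q7 -0.31
[-0.0003, -0.0094, 0.0014] 0.042
[0.0007, -0.0093, -0.0001] 0.1
[0.0007, -0.0092, -0.0001] 0.1
```

View pics/w4.png

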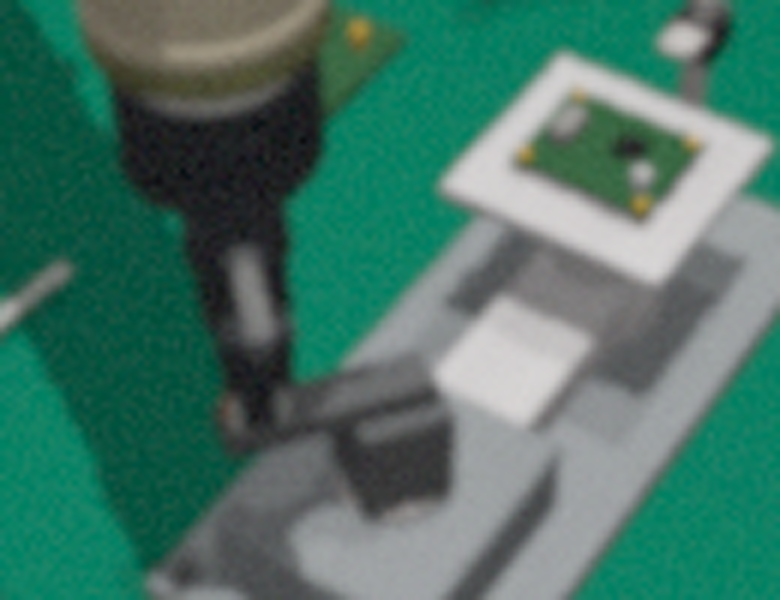

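```bash
cat > seat.py <<'E'
from h import *
def seat(s):
    u0,v0=[int(a) for a in proj(s,[.543,-.105,.116])]
    P=cloud(s,(u0-35,v0-25,u0+35,v0+30))
    T=P[(P[:,2]>.095)&(P[:,2]<.13)&(np.hypot(P[:,0]-.543,P[:,1]+.105)<.045)]
    h,e=np.histogram(T[:,2],np.arange(.095,.13,.0025));print(list(zip(e.round(4).tolist(),h.tolist())))
    zt=e[np.argmax(h)]+.00125;T=T[abs(T[:,2]-zt)<.004]
    A=np.c_[T[:,0]-.543,T[:,1]+.105,np.ones(len(T))];c=np.linalg.lstsq(A,T[:,2],rcond=None)[0];print('arm top plane slope deg',np.degrees(c[:2]).round(1),'z at axis',c[2].round(4),len(T))
    w,V=np.linalg.eigh(np.cov(T[:,:2].T));print('dir',np.degrees(np.arctan2(V[1,1],V[0,1])).round(1),'mean',T[:,:2].mean(0).round(3))
E
python3 - <<'E'
from seat import *
from pl import pl
s=snap('scene');seat(s);t=snap('top');pl(s,t)
E
```

```text
[(0.095, 12), (0.0975, 13), (0.1, 15), (0.1025, 24), (0.105, 44), (0.1075, 16), (0.11, 13), (0.1125, 45), (0.115, 107), (0.1175, 31), (0.12, 1), (0.1225, 0), (0.125, 0), (0.1275, 0)]
arm top plane slope deg [-0.6 -0.4] z at axis 0.1158 187
dir 51.5 mean [ 0.536 -0.117]
t tongue/post 36
t platform 665 [0.0961 0.0977 0.0996 0.1015 0.1034]
s tongue/post 19
s platform 735 [0.0954 0.0963 0.0972 0.0982 0.0993]
```

Seated and level (arm top 0.1158, slope below 1°). The platform has risen 10.7 mm. Continuing.

Call:
arm_command:
  plan: [-0.0003,-0.0095,0.001,0.06,31,0.0006,-0.0095,0,0.1,31,0.0006,-0.0095,0,0.1,31,0.0006,-0.0095,0,0.1,31,0.0006,-0.0095,0,0.1,31]

```text
time: 13.02
ee_pos: [0.4857, -0.1146, 0.1284]
orientation: [-3.116, -0.066, -0.09]
wrist_force: [0.4, -4.7, -2.0]
opening: 0.307
```

```bash
python3 wind2.py 9 3
```

```text
t 13.03 ang -170.1 r 0.0595 z 0.1284 yaw err 7.4 F [ 0.4 -4.7 -2. ] open 0.307 tiltz [ 0.057  0.025 -0.998] q7 -1.1
[-0.0011, -0.0093, 0.0025] 0.018
[0.0007, -0.0093, 0.0003] 0.1
[0.0008, -0.0092, 0.0003] 0.1
```

Call:
arm_command:
  plan: [-0.0011,-0.0105,0.002,0.02,31,0.0006,-0.0105,0,0.1,31,0.0006,-0.0105,0,0.1,31,0.0006,-0.0105,0,0.1,31,0.0006,-0.0105,0,0.1,31]

```text
time: 13.65
ee_pos: [0.4937, -0.0724, 0.128]
orientation: [-2.961, 0.95, -0.072]
wrist_force: [-0.5, -4.7, -2.8]
opening: 0.311
```

```bash
python3 wind2.py 9 3;python3 - <<'E'
from seat import *
s=snap('scene');crop(s,270,190,400,290,6,'w5.png');seat(s)
E
```

```text
t 13.65 ang 147.4 r 0.0599 z 0.128 yaw err 2.9 F [-0.5 -4.7 -2.8] open 0.311 tiltz [ 0.054  0.015 -0.998] q7 -1.82
[0.0001, -0.0093, 0.0024] 0.068
[0.0008, -0.0093, 0.0004] 0.1
[0.0009, -0.0093, 0.0004] 0.1
[(0.095, 17), (0.0975, 13), (0.1, 23), (0.1025, 47), (0.105, 42), (0.1075, 17), (0.11, 17), (0.1125, 32), (0.115, 111), (0.1175, 36), (0.12, 0), (0.1225, 0), (0.125, 0), (0.1275, 0)]
arm top plane slope deg [-0.   0.4] z at axis 0.1161 181
dir 151.3 mean [ 0.533 -0.1  ]
```

View pics/w5.png

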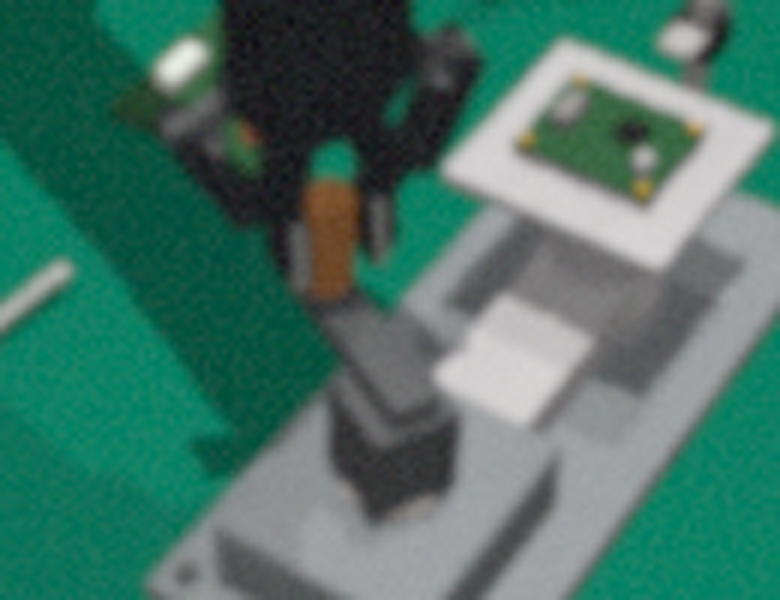

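Call:
arm_command:
  plan: [0.0001,-0.0102,0.002,0.07,31,0.0007,-0.0102,0,0.1,31,0.0007,-0.0102,0,0.1,31,0.0007,-0.0102,0,0.1,31,0.0007,-0.0102,0,0.1,31]

```text
time: 14.32
ee_pos: [0.5302, -0.0474, 0.1263]
orientation: [-2.417, 1.95, -0.037]
wrist_force: [-4.9, -1.1, 2.2]
opening: 0.311
```

```bash
python3 wind2.py 9 3;python3 - <<'E'
from seat import *
from pl import pl
s=snap('scene');t=snap('top');pl(s,t);print(robot.sense()['q'].round(2))
E
```

```text
t 14.32 ang 103.4 r 0.059 z 0.1263 yaw err 1.2 F [-4.9 -1.1  2.2] open 0.311 tiltz [ 0.041  0.013 -0.999] q7 -2.46
[-0.0005, -0.0094, 0.0007] 0.087
[0.0009, -0.0094, 0.0004] 0.1
[0.0009, -0.0094, 0.0004] 0.1
t tongue/post 53
t platform 591 [0.1102 0.1118 0.1138 0.1157 0.1175]
s tongue/post 41
s platform 529 [0.1092 0.1103 0.1111 0.1121 0.1131]
[-0.91  0.46  1.2   1.84 -0.49  1.13 -2.46]
```

Scene: platform 0.1111 against tongue 0.1237, so about 12.6 mm (113°) remain. The last joint nears its limit, so I'll lift off, turn back half a turn and straddle again.

Call:
arm_command:
  plan: [0,0.002,0,0,60,0,0,-0.015,0,60,0,0,-0.025,0,60,0,0,-0.025,0,60,0,0,0,-0.05,60]

```text
time: 15.05
ee_pos: [0.5261, -0.0496, 0.1964]
orientation: [-2.512, 1.824, -0.044]
wrist_force: [0.1, 0.3, 0.1]
opening: 0.599
```

```bash
python3 wind2.py 9 1;python3 - <<'E'
from seat import *
s=snap('scene');crop(s,270,170,400,270,6,'w6.png');print(robot.sense()['q'].round(2))
E
```

```text
t 15.05 ang 108.0 r 0.0579 z 0.1964 yaw err -0.0 F [0.1 0.3 0.1] open 0.599 tiltz [ 0.044  0.013 -0.999] q7 -2.44
[-0.0014, -0.0061, 0.0707] 0.101
[-0.98  0.35  1.27  1.77 -0.38  1.25 -2.44]
```

View pics/w6.png

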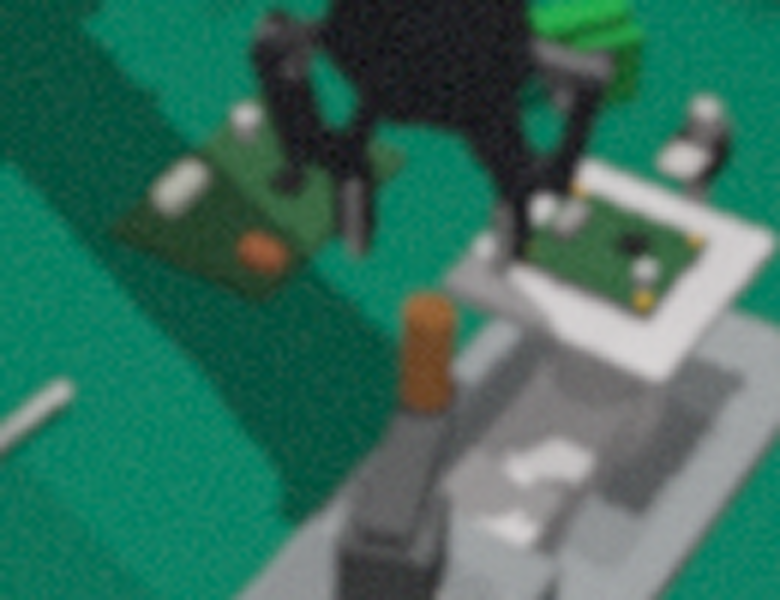

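Call:
arm_command:
  plan: [0,0,0,-0.11,60,0,0,0,-0.11,60,0,0,0,-0.11,60,0,0,0,-0.11,60,0,0,0,-0.11,60]

```text
time: 15.72
ee_pos: [0.5258, -0.0503, 0.1998]
orientation: [-3.067, 0.551, -0.07]
wrist_force: [-0.2, -0.4, 0.2]
opening: 0.598
```

```bash
python3 wind2.py 9 1;python3 - <<'E'
from seat import *
print(robot.sense()['q'].round(2))
E
```

```text
t 15.72 ang 108.6 r 0.0574 z 0.1998 yaw err -51.0 F [-0.2 -0.4  0.2] open 0.598 tiltz [ 0.049  0.017 -0.999] q7 -1.65
[0.0032, -0.005, 0.0742] 0.667
[-0.86  0.25  1.07  1.76 -0.26  1.22 -1.65]
```

Call:
arm_command:
  plan: [0,0,0,-0.11,60,0,0,0,-0.11,60,0,0,0,-0.11,60,0,0,0,-0.11,60,0,0,0,-0.11,60]

```text
time: 16.35
ee_pos: [0.5256, -0.0517, 0.2038]
orientation: [-3.022, -0.839, -0.089]
wrist_force: [0.4, 0.2, -1.2]
opening: 0.602
```

Call:
arm_command:
  plan: [0,0,0,-0.11,60,0,0,0,-0.11,60,0,0,0,-0.11,60,0,0,0,-0.11,60,0,0,0,-0.11,60]

```text
time: 16.98
ee_pos: [0.5254, -0.0535, 0.208]
orientation: [2.345, 2.053, 0.09]
wrist_force: [0.2, 0.0, -0.1]
opening: 0.603
```

```bash
python3 wind2.py 9 1;python3 - <<'E'
from seat import *
print(robot.sense()['q'].round(2))
s=snap('scene');t=snap('top')
u,v=blob(s,(320,190,360,250),orange); print(len(u),u.mean(),v.mean(),onz(s,u.mean(),v.mean(),.141))
P=cloud(s,(u.min(),v.min()-1,u.max()+1,v.max()+1));P=P[P[:,2]>.161];print(P[:,:3].mean(0).round(4),len(P))
seat(s)
E
```

```text
t 16.98 ang 110.3 r 0.0545 z 0.208 yaw err 28.0 F [ 0.2  0.  -0.1] open 0.603 tiltz [ 0.059  0.021 -0.998] q7 0.06
[0.0063, 0.0015, 0.0824] -0.211
[-0.64  0.17  0.79  1.75 -0.16  1.22  0.06]
109 340.8073394495413 228.0091743119266 [ 0.52385331 -0.04648148  0.141     ]
[ 0.5408 -0.077   0.1937] 46
[(0.095, 16), (0.0975, 8), (0.1, 22), (0.1025, 64), (0.105, 33), (0.1075, 10), (0.11, 15), (0.1125, 46), (0.115, 123), (0.1175, 12), (0.12, 0), (0.1225, 0), (0.125, 0), (0.1275, 0)]
arm top plane slope deg [ 0.2 -0. ] z at axis 0.1158 182
dir 108.6 mean [ 0.54  -0.094]
```

Call:
arm_command:
  plan: [0,0,0.01,-0.1,60,0,0,0.01,-0.1,60,0,0,0.01,-0.09,60,0,0,0,0,60]

```text
time: 17.58
ee_pos: [0.5274, -0.0535, 0.1794]
orientation: [1.824, 2.51, 0.083]
wrist_force: [0.3, 0.1, 0.1]
opening: 0.597
```

```bash
python3 wind2.py 9 1; python3 - <<'E'
from h import *
to([.5256,-.0475,.175]);to([.5256,-.0475,.128])
E
```

```text
t 17.57 ang 108.4 r 0.0537 z 0.1794 yaw err 0.4 F [0.3 0.1 0.1] open 0.597 tiltz [ 0.062  0.021 -0.998] q7 0.51
[0.0055, 0.0058, 0.0539] 0.096
t 17.57 tcp [ 0.5274 -0.0535  0.1794] yaw_jaw 18.0 shift [ 0.0063 -0.0002  0.0044] F [0.3 0.1 0.1] open 0.597 q [-0.58  0.19  0.73  1.79 -0.17  1.15  0.51]
t 17.57 tcp [ 0.5274 -0.0535  0.1794] yaw_jaw 18.0 shift [ 0.0062 -0.0032  0.0513] F [0.3 0.1 0.1] open 0.597 q [-0.58  0.19  0.73  1.79 -0.17  1.15  0.51]
```

Call:
arm_command:
  plan: [0.006,-0.001,0.006,0,60,0,-0.001,0.015,0,60,0,-0.001,0.015,0,60,0,0,0.014,0,60,0,0,0,0,32]

```text
time: 18.2
ee_pos: [0.5255, -0.047, 0.1262]
orientation: [1.837, 2.501, 0.084]
wrist_force: [0.0, 0.5, 0.1]
opening: 0.397
```

```bash
python3 wind2.py 9 3;python3 - <<'E'
from seat import *
s=snap('scene');crop(s,270,170,400,270,6,'w7.png')
E
```

```text
t 18.2 ang 108.2 r 0.0605 z 0.1262 yaw err 0.8 F [0.  0.5 0.1] open 0.397 tiltz [ 0.062  0.022 -0.998] q7 0.53
[-0.0011, 0.0094, 0.0008] 0.091
[-0.0009, 0.0094, 0.0006] 0.1
[-0.001, 0.0094, 0.0006] 0.1
```

View pics/w7.png

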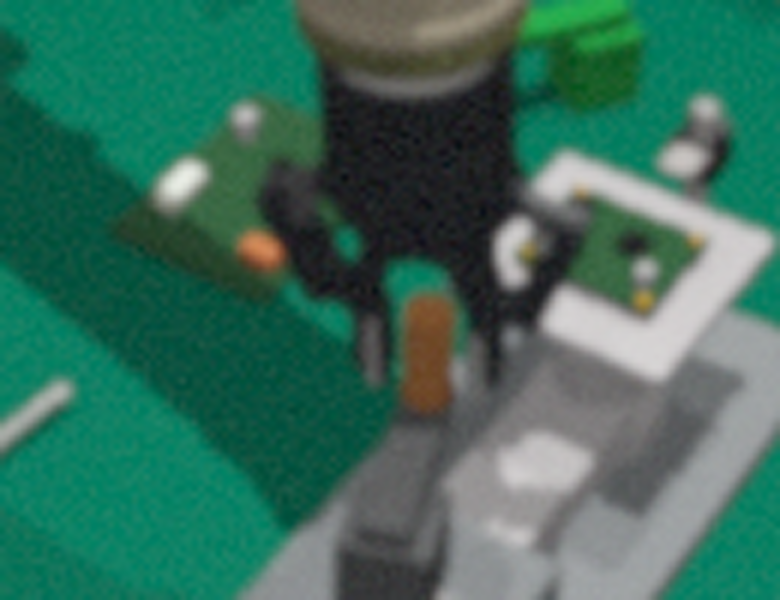

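The fingers straddle the grip, centred at scene (341,228). Winding on.

Call:
arm_command:
  plan: [-0.001,0.0098,0.0005,0.09,31,-0.0009,0.0098,0.0005,0.1,31,-0.0009,0.0098,0.0005,0.1,31,-0.0009,0.0098,0.0005,0.1,31,-0.0009,0.0098,0.0005,0.1,31]

```text
time: 18.88
ee_pos: [0.5702, -0.052, 0.1269]
orientation: [2.688, 1.611, 0.091]
wrist_force: [-4.3, 1.2, 0.4]
opening: 0.309
```

```bash
python3 wind2.py 9 3;python3 - <<'E'
from seat import *
from pl import pl
s=snap('scene');seat(s);t=snap('top');pl(s,t)
E
```

```text
t 18.88 ang 63.6 r 0.0585 z 0.1269 yaw err 1.8 F [-4.3  1.2  0.4] open 0.309 tiltz [ 0.053  0.025 -0.998] q7 -0.15
[0.001, 0.0093, 0.0013] 0.08
[-0.0008, 0.0095, 0.0003] 0.1
[-0.0009, 0.0095, 0.0003] 0.1
[(0.095, 16), (0.0975, 16), (0.1, 23), (0.1025, 46), (0.105, 34), (0.1075, 17), (0.11, 20), (0.1125, 44), (0.115, 129), (0.1175, 18), (0.12, 0), (0.1225, 0), (0.125, 0), (0.1275, 0)]
arm top plane slope deg [-1.4  0.8] z at axis 0.1158 193
dir 66.3 mean [ 0.551 -0.095]
t tongue/post 53
t platform 587 [0.1144 0.116  0.1179 0.12   0.1218]
s tongue/post 43
s platform 348 [0.1137 0.1148 0.1155 0.1164 0.1173]
```

Call:
arm_command:
  plan: [0.001,0.0096,0.001,0.08,31,-0.0008,0.0096,0.0003,0.1,31,-0.0008,0.0096,0.0003,0.1,31,-0.0008,0.0096,0.0003,0.1,31,-0.0008,0.0096,0.0003,0.1,31]

```text
time: 19.6
ee_pos: [0.5998, -0.0836, 0.1257]
orientation: [-3.077, -0.513, -0.081]
wrist_force: [-4.2, 3.2, 1.8]
opening: 0.31
```

```bash
python3 wind2.py 6 3;cat > pl2.py <<'E'
from h import *
def rel(N=3):
    """platform face near the pointer edge vs tongue upper face, each view"""
    D={}
    for n in('scene','top'):
        tz=[];pz=[]
        for i in range(N):
            x=snap(n);hsv=cv2.cvtColor(x['img'],cv2.COLOR_BGR2HSV)
            u,v=[int(a) for a in proj(x,[.546,.09,.122])]
            P=cloud(x,(u-32,v-32,u+34,v+34))
            w=np.array([hsv[int(p[4]),int(p[3]),2]>165 and hsv[int(p[4]),int(p[3]),1]<45 for p in P])
            Q=P[w&(P[:,2]>.095)&(P[:,2]<.138)&(abs(P[:,0]-.547)<.06)]
            tz.append(Q[(Q[:,1]>.135)&(Q[:,1]<.148)&(abs(Q[:,0]-.548)<.007)]);
            pz.append(Q[(Q[:,1]<.124)&(Q[:,1]>.105)])
        t=np.vstack(tz);p=np.vstack(pz);print(n,'tongue',len(t),np.median(t[:,2]).round(4),t[:,2].mean().round(4),t[:,:2].mean(0).round(3),'platform',len(p),np.median(p[:,2]).round(4),p[:,2].mean().round(4),'diff',(np.median(t[:,2])-np.median(p[:,2])).round(4))
E
python3 - <<'E'
from pl2 import *
rel()
E
```

```text
t 19.6 ang 20.4 r 0.0595 z 0.1257 yaw err 1.4 F [-4.2  3.2  1.8] open 0.31 tiltz [ 0.048  0.029 -0.998] q7 -0.74
[0.0003, 0.0063, -0.0003] 0.051
[-0.0003, 0.0064, -0.0001] 0.067
[-0.0003, 0.0064, -0.0001] 0.067
scene tongue 33 0.1232 0.1235 [0.55  0.142] platform 209 0.1207 0.1206 diff 0.0025
top tongue 47 0.1252 0.1253 [0.548 0.14 ] platform 526 0.1224 0.1226 diff 0.0028
```

About 2.7 mm (24°) remain. Two rows of 10°.

Call:
arm_command:
  plan: [0.0003,0.009,0,0.07,31,-0.0007,0.009,0,0.095,31,0,0,0,0,31]

```text
time: 20.27
ee_pos: [0.6039, -0.099, 0.1253]
orientation: [-3.109, -0.127, -0.075]
wrist_force: [-0.8, 1.7, -0.1]
opening: 0.31
```

```bash
python3 wind2.py 3 2
python3 - <<'E'
from pl2 import *
rel(4)
s=snap('scene')
a=cv2.resize(s['img'][175:225,350:410],(720,600),interpolation=cv2.INTER_CUBIC);cv2.imwrite('pics/k5.png',a)
E
```

```text
t 20.27 ang 5.0 r 0.0601 z 0.1253 yaw err 0.3 F [-0.8  1.7 -0.1] open 0.31 tiltz [ 0.047  0.031 -0.998] q7 -0.93
[-0.0002, 0.0031, -0.0008] 0.03
[-0.0, 0.0032, -0.0001] 0.033
scene tongue 52 0.1237 0.1236 [0.549 0.142] platform 266 0.1223 0.1222 diff 0.0014
top tongue 63 0.1259 0.1258 [0.548 0.14 ] platform 701 0.1244 0.1243 diff 0.0015
```

View pics/k5.png

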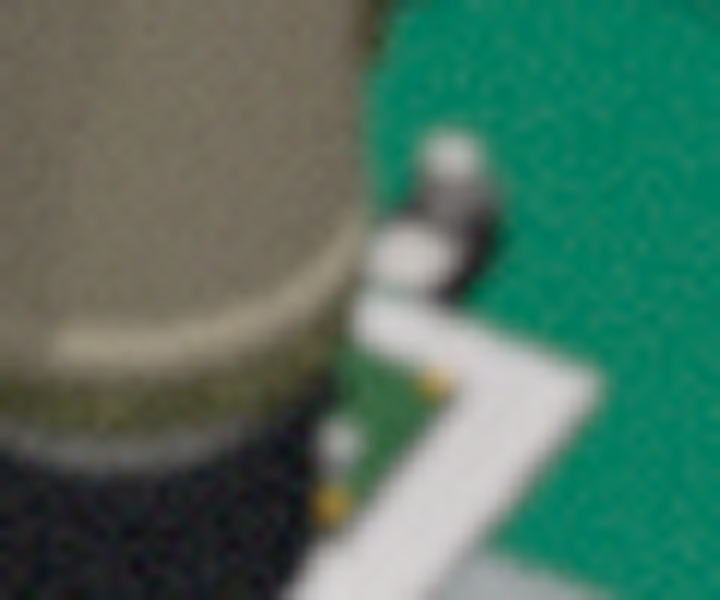

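Call:
arm_command:
  plan: [-0.0003,0.0075,-0.0005,0.075,31,-0.0004,0.0075,0,0.075,31,0,0,0,0,31]

```text
time: 21.1
ee_pos: [0.6038, -0.111, 0.1251]
orientation: [-3.093, 0.243, -0.067]
wrist_force: [-0.6, 1.8, 0.4]
opening: 0.307
```

```bash
python3 wind2.py 3 2
python3 - <<'E'
from pl2 import *
rel(5)
E
```

```text
t 21.1 ang -6.5 r 0.0601 z 0.1251 yaw err 2.5 F [-0.6  1.8  0.4] open 0.307 tiltz [ 0.046  0.035 -0.998] q7 -1.12
[-0.0, 0.0031, -0.001] 0.006
[-0.0001, 0.0031, -0.0001] 0.033
scene tongue 72 0.1233 0.1233 [0.549 0.141] platform 360 0.1235 0.1235 diff -0.0001
top tongue 81 0.1253 0.1254 [0.548 0.14 ] platform 885 0.1258 0.1256 diff -0.0005
```

Level to within about 0.3 mm in both views. Letting go: open, then rise straight up.

Call:
arm_command:
  plan: [0,0,0,0,60,0,0,0,0,60,0,0,-0.02,0,60,0,0,-0.03,0,60,0,0,-0.04,0,60]

```text
time: 22.22
ee_pos: [0.5982, -0.115, 0.2175]
orientation: [-3.094, 0.245, -0.062]
wrist_force: [0.5, -0.6, 0.1]
opening: 0.602
```

Call:
arm_command:
  plan: [0,0,-0.05,0,60,0,0,-0.05,0,60,0.03,0,-0.05,0,60,0.04,0,-0.03,0,60,0,0,0,0,60]

```text
time: 22.85
ee_pos: [0.6584, -0.1355, 0.4182]
orientation: [-3.101, 0.249, -0.081]
wrist_force: [-0.8, -0.6, -1.4]
opening: 0.598
```

```bash
python3 - <<'E'
from pl2 import *
from seat import seat
to([.55,-.1,.3]);rel(5)
s=snap('scene','z1.png');t=snap('top','z2.png');seat(s)
from pl import pl
pl(s,t)
a=cv2.resize(s['img'][170:290,290:420],(650,600),interpolation=cv2.INTER_CUBIC);cv2.imwrite('pics/z3.png',a)
E
```

```text
t 22.85 tcp [ 0.6584 -0.1355  0.4182] yaw_jaw -99.1 shift [-0.1184 -0.0138  0.113 ] F [-0.8 -0.6 -1.4] open 0.598 q [-0.32  0.62  1.09  0.87 -0.63  1.86 -1.27]
scene tongue 67 0.1231 0.123 [0.549 0.142] platform 641 0.1234 0.1235 diff -0.0003
top tongue 80 0.1253 0.1254 [0.548 0.14 ] platform 883 0.1254 0.1254 diff -0.0001
[(0.095, 7), (0.0975, 14), (0.1, 12), (0.1025, 39), (0.105, 28), (0.1075, 15), (0.11, 17), (0.1125, 30), (0.115, 119), (0.1175, 28), (0.12, 1), (0.1225, 0), (0.125, 0), (0.1275, 0)]
arm top plane slope deg [1.2 2.5] z at axis 0.116 180
dir 177.7 mean [ 0.557 -0.109]
t tongue/post 52
t platform 667 [0.1223 0.1239 0.1259 0.1278 0.1294]
s tongue/post 78
s platform 729 [0.1218 0.1227 0.1234 0.1244 0.1252]
```

View pics/z3.png

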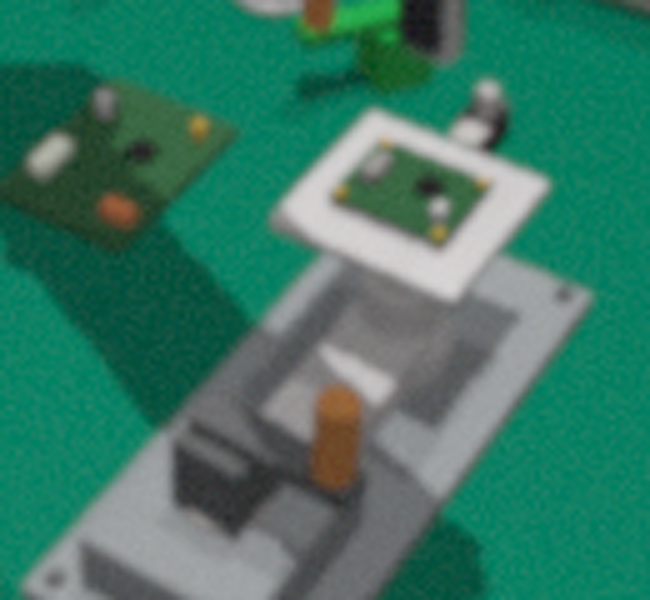

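View pics/z2.png

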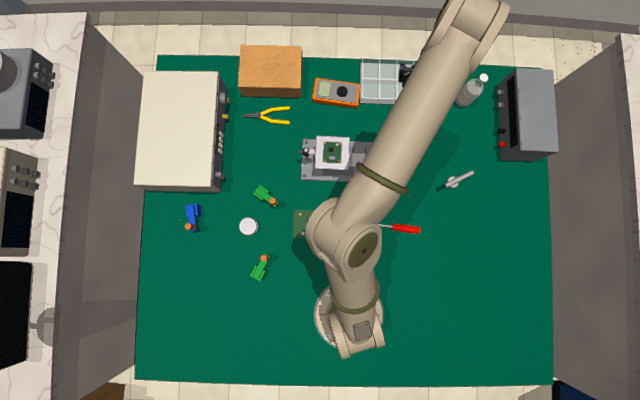

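The crank stands seated and upright at scene (338,266) with its grip at (357,258), and the platform is flush with the tongue at scene (384,196). The two heights agree to about 0.3 mm. The robot is clear, so I'm handing in.

```bash
python3 -c "
from h import *
print(robot.finish_job())"
```

```text
the job is handed in; nothing more can be done
None
```

I fitted the wooden-grip crank onto the lift's square shaft, wound it clockwise until the platform was level with the pointer, let go, and handed the job in at about 23 s.

**Last checks, with the arm clear:**
- **Height:** the platform reads 0.1234 m against the pointer's 0.1231 m in the scene view, and 0.1254 m against 0.1253 m in the top view. That puts the platform 0.1 to 0.3 mm above the pointer. The two views differ by about 2 mm in absolute height, which is within the calibration.
- **Seating:** the arm top is at 0.116 m, the same as when the hub first rested on the flange. A rough plane fit showed up to 2.5° of slope, but the crank looked upright in the picture.

**What did not go as planned:**
- **Grasp:** the first grasp closed about 10 mm off and too high, so I regripped lower.
- **Winding:** turning the crank with a firm, fixed-orientation grip met about 27 N of resistance. I wound with loosely closed fingers turning along with the crank instead, at about 5 N, and re-straddled the grip once partway.
- **Tool tilt:** the tool ended up tilted by about 3°, with no visible effect.

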